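# Put the game-night things away in the bolted double-door cabinet

## Task

Put the game-night things that are out on the console (whichever of the yellow dice cup, blue card box, wooden domino box and red game timer are there) away in the drawer inside the small double-door cabinet: lift the brass bolt and swing the left leaf wide open while the right one is still shut, then open the right leaf wide, which the left one's strip overlaps, and pull the drawer well out. When everything is inside the drawer push it fully home, shut the right leaf first, then the left leaf over it, and push the bolt fully down again. Leave the ceramic owl and the glass tumbler standing where they are.

Things in the scene. Friction and masses are not known exactly. Their poses are not given: they have to be found in the camera images.
- cabinet: fixed wooden cabinet, 130 mm high, 324 wide, 262 deep: two door leaves, one drawer behind them. Origin on the table in the middle of the door plane (inner faces of the shut leaves); x points into the cabinet (away from the robot), y to the left, z up. Its top board begins 62 mm behind the door plane: in front of that it is open above, so the drawer's pull can be reached from above
- keeper (a point): brass keeper on the table in front of the left leaf, fixed to the cabinet; the lowered bolt stands behind its lip. This point is the middle of the lip's top edge, 30 mm above the table, 40 mm in front of the door plane; the lip is 12 mm thick and 40 mm wide
- leaf_a (a joint): LEFT leaf (+y), the latched one, 158 mm wide, 15 thick, 12 to 130 mm above the table. rad: 0 shut, grows as it swings towards the robot (clockwise from above), up to 1.75. A 6 mm strip on the front of its free edge reaches 14 mm over the front of the right leaf, so that one cannot open before it nor shut after it. Friction 0.08 N m: stays where it is left
- leaf_a_hinge (a point): point on the left leaf's vertical hinge axis, 130 mm above the table (cabinet frame: x 0, y 160 mm)
- leaf_b (a joint): RIGHT door leaf (-y), same size, overlapped by the left one's strip. rad: 0 shut, grows as it swings towards the robot, up to 1.75; stays where it is left. Seen from above it opens anticlockwise
- leaf_b_hinge (a point): point on the right leaf's vertical hinge axis, 130 mm above the table (cabinet frame: x 0, y -160 mm)
- bolt (a joint): brass surface bolt on the front of the left leaf, sliding straight up and down in it. m: 0 fully down in the keeper (the leaf is locked), 0.028 fully up; it clears the keeper from 0.018. It stays where it is left (about 2.5 N to move it); it must be up while the leaf is swung shut
- bolt_grip (a point): middle of the bolt's upright round knob, 18 mm across; its top is 19 mm above and its lower end 22 mm below this point. With the bolt down this point is 156 mm above the table: the knob stands above the leaf's top edge, to be pinched from above at any yaw to lift the bolt and swing the leaf. 113 mm from the hinge along the leaf, 26 mm in front of its inner face
- post_grip (a point): middle of the right leaf's pull: an upright round steel knob, 18 mm across, its top 19 mm above and its lower end 22 mm below this point, fixed on the leaf, standing above its top edge; this point is 156 mm above the table, 103 mm from the hinge line along the leaf, 26 mm in front of its inner face
- drawer (a joint): the drawer behind the leaves. m: 0 fully home, grows as it slides towards the robot (-x of the cabinet), up to 0.17. About 1.5 N friction. It may start a few mm ajar. It passes only between leaves that stand open about square (1.5 rad or more)
- drawer_grip (a point): middle of the drawer's pull: an upright round bar, 12 mm across, 46 mm long (58 mm over its round ends), 30 mm in front of the drawer front, 98 mm above the table; its top end is at 118 mm. To pinch from above with the fingers to its left and right
- drawer_floor (a point): centre of the drawer's inner floor, 42 mm above the table; axes as the cabinet's. Inside 164 mm (x) by 274 mm (y); sides 48 mm and front 70 mm above the floor; outer face of the front at x -94 mm. With the drawer fully out, what lies at x below 74 mm is clear of the cabinet's top board. Things up to 70 mm above the floor pass under that board
- dice_cup: yellow plastic dice cup, round, open at the top, 56 mm across the rim and a little narrower below, 66 mm high; standing on the table, origin at the centre of its underside, z up its height; 0.07 kg; may be absent
- card_box: blue hard plastic playing-card box, 62 (x) by 90 (y) by 24 mm high; standing on the table, origin at the centre of its underside, z up its height; about 0.12 kg; may be absent
- domino_box: pale wooden domino box with dark lid, 46 (x) by 100 (y) by 32 mm high; standing on the table, origin at the centre of its underside, z up its height; about 0.2 kg; may be absent
- game_timer: red electronic game timer, 52 (x) by 72 (y) by 34 mm high, black display on top; standing on the table, origin at the centre of its underside, z up its height; about 0.13 kg; may be absent
- owl: white ceramic owl figurine, 68 mm across, 115 mm high, standing loose near the side of the table; origin at the centre of its underside; to be left alone
- tumbler: clear glass tumbler, 68 mm across, 100 mm high, standing loose near the side of the table; origin at the centre of its underside; to be left alone
Things that resemble listed ones, but are neither listed nor needed, are in the scene too. Of the things that look like the dice_cup, take the one that is farthest to the robot's left at the start.

How it is judged:
By the outcome, as a careful person would: the job done as asked, in the order asked, and still so for the second after the job is handed in, with the robot touching nothing.
Of dice_cup, card_box, domino_box, game_timer only 2 to 3 are there at a start; the rules pass over those that are not, and their reading is None.
At some moment in a run one of card_box, domino_box, game_timer may be knocked a few centimetres aside while the robot is not near it.
Once in a run the grip may slacken for a moment while it holds something.
It also fails if it takes over 208 s, if anything falls off the work surface, if the arm or the gripper's body presses on something with over 40 N, if the wrist force passes 120 N, or if a joint passes its speed limit or range.

## Robot

A 6-joint arm with a two-finger parallel gripper is mounted at the origin on the work surface. World frame = base frame: x ahead of the robot, y to its left, z up, the work surface at z = 0. Lengths are in m, angles in rad, forces in N, time in s.
With the tool pointing down it reaches from about 0.35 to 0.775 m from the base axis. Payload 7.3 kg.
Tool frame: the origin (TCP) lies at the very end of the fingers, on their centre line; the grasp point (between the pads) lies robot.pinch_z behind it (robot.pinch_z is the distance from the TCP to the grasp point, in m); y points along the fingers, z is the direction in which the jaws open and shut, and the axes are right-handed (so a half turn about y gives the same grasp; the last joint's range is limited). The gripper opens to 92 mm and grips with 3 to 60 N. Pads are 19 mm wide; open, the fingers measure 130 mm over their backs; the gripper's body (75 mm by 190 mm) begins 47 mm behind the grasp point.
Start: joints at [0.954, 0.342, 1.524, -0, 1.275, -0.146], TCP at [0.238, 0.468, 0.227] pointing down, gripper open.
Joint ranges: [-2.53, 2.53], [-0.77, 2.02], [0.04, 2.7], [-1, 4.14], [0.28, 2.66], [-3.11, 3.11]. Speed limits (rad/s): [2.57, 2.57, 3.14, 3.14, 3.14, 3.14].

## Interface

Orientations are given as [roll, pitch, yaw] about the fixed x, y, z axes, in that order (R = Rz(yaw) Ry(pitch) Rx(roll)).
In Python, from cell import status, viewer, robot gives the robot as it stands. The module is installed in compiled form; this text tells all that it offers.
- The arm moves only by the shell command python3 -m pendant 'ROWS' [FORCE]. ROWS is JSON, a list that holds one entry, the list of rows, each a list of 7 numbers: the shift along the tool's x, y, z in cm, then the turn, a rotation vector about the tool's x, y, z in rad, then the finger opening in cm, from 0 to 9.18. A call has 1 to 20 rows; each row is the pose to reach, as a shift and turn from the pose commanded when the call began, along the tool's axes at that moment; what a row does not reach only later rows make up. A row lasts 1/10 s, in which the tool goes at most 50 mm and 8.59 degrees, less where a joint would pass 70% of its speed; a pose out of reach is approached as far as the arm can. A call with a gripper value outside its range is refused whole. The fingers move at their own pace and stop on an object; FORCE is the grip in N (left out, the last holds). Time passes only in rows, so rows that repeat a pose let the fingers close. It gives the time, the measured TCP pose, the force and the opening at its end, in the units of the state.
- status.observe(): the state, without advancing time (a new reading comes with each control period).
- viewer.read_camera(name): name is "side" or "top"; returns a dict with "image" (400x640x3 uint8, red, green, blue), "range_z" (400x640 float32, m along the optical axis (not along the pixel's ray), 0 where there is no reading), "fx", "fy", "cx", "cy" (pixels), "camera_from_world" (4x4, takes a point from world to camera coordinates). Camera axes: x right, y up, looking along -z (the intrinsics and any distortion apply to the point x, -y, -z); pixel columns grow to the right and rows downward; lengths in m; the calibration is good to about 2 mm. A picture is of the moment at which its call begins.
- robot.hand_in(): hands the job in, once; it reports no verdict.
The state is a dict: "time": time; "qpos": joint angles; "qvel": joint speeds; "joint_efforts": joint torques, N m; "tool_pos": TCP position; "tool_rot": TCP orientation; "contact_force": force on the tool from outside, world axes, zero at the start; "torque": the same for the moment, N m; "opening": finger opening in m.
Only numpy, scipy, OpenCV 4.12 (cv2) and the standard library are available. Lean on these libraries where they do the work, as an engineer would, in place of code of your own. Each camera call takes 0.05 s, during which the arm holds its last target. There are 200 camera calls.

## Working session

There is one attempt and no reset: what is moved stays moved. The work goes in short steps, Python scripts to look and compute and a shell command to move; the robot and the scene stay as the last step left them, time stands still between calls to the robot, and variables do not carry over. Pictures are saved under pics/ and viewed, about 12 in all and at most 16, crops included, and the job is handed in when it is done.

```bash
mkdir -p pics; ls
cat > h.py <<'E'
import numpy as np, cv2
from cell import status, viewer, robot
from scipy.spatial.transform import Rotation as R
def cam(n, save=None):
    c=viewer.read_camera(n); 
    if save: cv2.imwrite('pics/'+save,c['image'][:,:,::-1])
    return c
def pts(c):
    "world point per pixel from depth"
    h,w=c['range_z'].shape; u,v=np.meshgrid(np.arange(w),np.arange(h)); z=c['range_z']
    p=np.stack([(u-c['cx'])/c['fx']*z,-(v-c['cy'])/c['fy']*z,-z,np.ones_like(z)],-1)
    P=p@np.linalg.inv(c['camera_from_world']).T
    P=P[...,:3]; P[z==0]=np.nan; return P
def ray(c,u,v,h):
    T=np.linalg.inv(c['camera_from_world']); d=T[:3,:3]@np.array([(u-c['cx'])/c['fx'],-(v-c['cy'])/c['fy'],-1]); o=T[:3,3]
    return o+d*(h-o[2])/d[2]
def proj(c,p):
    q=c['camera_from_world']@np.append(p,1); return c['cx']+c['fx']*q[0]/-q[2], c['cy']-c['fy']*q[1]/-q[2]
def pose():
    s=status.observe(); return np.array(s['tool_pos']), R.from_euler('xyz',s['tool_rot']), s
def to(x,y,z,yawz=None):
    "shift in tool cm to reach world TCP; yawz: desired world direction angle of jaw axis -> turn about tool y"
    p,r,s=pose(); d=r.inv().apply(np.array([x,y,z])-p)*100
    M=r.as_matrix(); out=list(np.round(d,2))
    a=np.arctan2(M[1,2],M[0,2])
    if yawz is not None:
        t=(yawz-a+np.pi/2)%np.pi-np.pi/2   # world +z turn
        out+=['turn', np.round(r.inv().apply([0,0,t]),3)]
    print(out)
def st():
    p,r,s=pose(); M=r.as_matrix()
    print('t',round(s['time'],2),'tcp',np.round(p,4),'\nM',np.round(M,3).tolist(),'op',round(s['opening'],4),'F',np.round(s['contact_force'],1),'q',np.round(s['qpos'],2))
E
python3 - <<'E'
from h import *
st(); print(robot.pinch_z, [x for x in dir(robot) if x[0]!='_'])
for n in('top','side'):
    c=cam(n,n+'0.png'); print(n,c['fx'],c['cx'],c['cy'],np.round(np.linalg.inv(c['camera_from_world']),3).tolist(),(c['range_z']==0).mean(), [k for k in c])
E
```

```text
pics
t 0.0 tcp [0.2379 0.4676 0.2261] 
M [[0.891, -0.001, 0.454], [-0.454, -0.001, 0.891], [-0.0, -1.0, -0.002]] op 0.092 F [-0.5 -0.3 -0.3] q [ 0.95  0.34  1.53  0.    1.28 -0.15]
0.0188 ['IKError', 'hand_in', 'pinch_z']
top 361.2103345458454 322.13657693903804 194.9097403290716 [[-0.03, 0.99, -0.135, 0.401], [-1.0, -0.029, 0.006, -0.047], [0.002, 0.135, 0.991, 1.524], [0.0, 0.0, 0.0, 1.0]] 0.00425 ['image', 'range_z', 'fx', 'fy', 'cx', 'cy', 'camera_from_world']
side 443.5215604119491 321.34611728021855 201.02929668972683 [[0.826, 0.344, -0.447, 0.007], [-0.564, 0.489, -0.666, -0.952], [-0.011, 0.802, 0.598, 0.929], [0.0, 0.0, 0.0, 1.0]] 0.00415234375 ['image', 'range_z', 'fx', 'fy', 'cx', 'cy', 'camera_from_world']
```

View pics/top0.png

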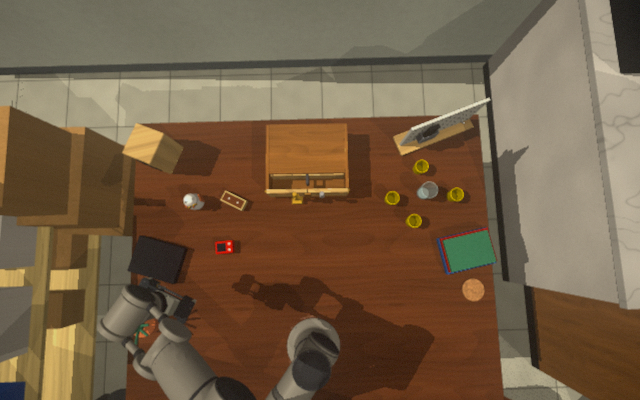

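View pics/side0.png

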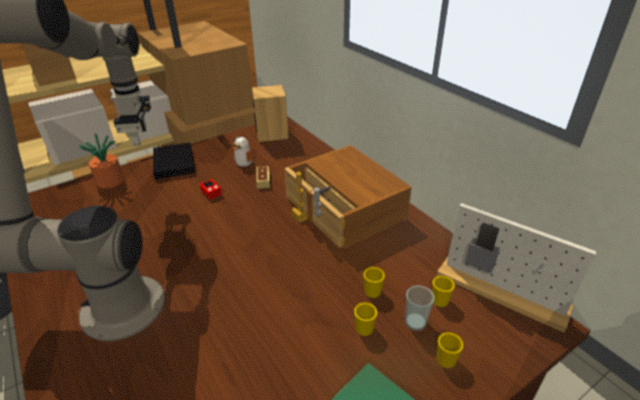

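```bash
cat > see.py <<'E'
from h import *
def blobs(c,P,lo,hi,zlim=(0.01,0.2),amin=15):
    hsv=cv2.cvtColor(c['image'],cv2.COLOR_RGB2HSV); m=cv2.inRange(hsv,lo,hi)
    n,l,s,ce=cv2.connectedComponentsWithStats(m)
    for i in range(1,n):
        if s[i,4]<amin: continue
        q=P[l==i]; q=q[~np.isnan(q[:,0])]
        if len(q)==0: continue
        print(np.round(ce[i]),s[i,4],'med',np.round(np.median(q,0),3),'min',np.round(q.min(0),3),'max',np.round(q.max(0),3))
E
python3 - <<'E'
from see import *
for n in('top','side'):
    c=cam(n);P=pts(c); print(n)
    print('yellow');blobs(c,P,(22,170,90),(34,255,255))
    print('red');blobs(c,P,(0,220,120),(4,255,255))
    print('blue');blobs(c,P,(100,120,40),(130,255,255))
    if n=='top':
        I=c['image']; big=cv2.resize(I[150:270,180:480],None,fx=2.66,fy=2.66,interpolation=cv2.INTER_CUBIC); cv2.imwrite('pics/crop1.png',big[:,:,::-1])
        # cabinet: high region
        Z=P[...,2]; m=(Z>0.115)&(Z<0.2)&(P[...,0]>0.4)&(abs(P[...,1])<0.25)
        np.save('P.npy',P)
        n_,l,s,ce=cv2.connectedComponentsWithStats(m.astype(np.uint8))
        for i in range(1,n_):
            if s[i,4]>5: q=P[l==i]; print('hi',np.round(ce[i]),s[i,4],np.round(q.min(0),3),np.round(q.max(0),3),cv2.minAreaRect((q[:,:2]*1000).astype(np.float32)))
E
```

```text
top
yellow
[421. 167.] 179 med [ 0.712 -0.476  0.038] min [ 0.684 -0.515 -0.002] max [ 0.738 -0.441  0.073]
[455. 194.] 189 med [ 0.59  -0.614  0.041] min [ 0.563 -0.654 -0.004] max [ 0.616 -0.577  0.073]
[392. 198.] 169 med [ 0.585 -0.348  0.028] min [ 0.558 -0.381 -0.006] max [ 0.617 -0.315  0.075]
[414. 221.] 176 med [ 0.486 -0.435  0.031] min [ 0.46  -0.469 -0.007] max [ 0.511 -0.398  0.074]
red
[224. 247.] 115 med [0.403 0.344 0.033] min [ 0.377  0.317 -0.007] max [0.429 0.398 0.041]
blue
[442. 257.] 61 med [ 0.334 -0.542  0.02 ] min [ 0.269 -0.561  0.004] max [ 0.408 -0.527  0.034]
[ 10. 391.] 341 med [-0.183  1.309 -0.144] min [-0.239  1.3   -0.203] max [-0.166  1.404 -0.074]
hi [307. 153.] 4645 [ 0.585 -0.163  0.115] [0.885 0.169 0.182] ((734.5343017578125, 1.8893890380859375), (330.5191650390625, 298.17071533203125), 89.32439422607422)
side
yellow
[373. 281.] 521 med [ 0.581 -0.343  0.043] min [ 0.554 -0.369 -0.005] max [ 0.656 -0.259  0.068]
[442. 290.] 533 med [ 0.709 -0.47   0.045] min [ 0.681 -0.496 -0.007] max [ 0.791 -0.399  0.067]
[365. 318.] 625 med [ 0.488 -0.422  0.041] min [ 0.459 -0.452 -0.005] max [ 0.556 -0.349  0.067]
[448. 349.] 725 med [ 0.59  -0.602  0.043] min [ 0.561 -0.631 -0.006] max [ 0.665 -0.545  0.069]
red
[209. 189.] 71 med [0.386 0.332 0.031] min [ 0.377  0.314 -0.002] max [0.429 0.437 0.036]
blue
```

View pics/crop1.png

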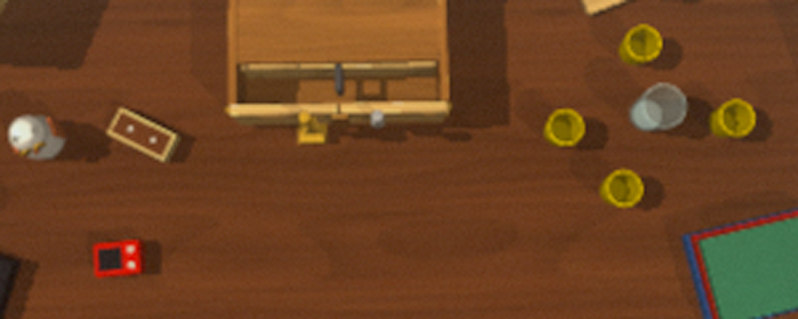

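Run:
```python
from see import *
c=cam('side'); d=cam('top')
a=cv2.resize(c['image'][150:250,270:420],(600,400),interpolation=cv2.INTER_CUBIC)
b=cv2.resize(d['image'][165:215,255:355],(800,400),interpolation=cv2.INTER_CUBIC)[:190]
b=cv2.resize(d['image'][170:210,257:357],(600,240),interpolation=cv2.INTER_CUBIC)
cv2.imwrite('pics/c2.png',np.vstack([a,b])[:600,:,::-1][:, :])
# geometry of boxes and cabinet top via depth mask
P=pts(d);Z=P[...,2]
def rect(m,h):
    n,l,s,ce=cv2.connectedComponentsWithStats(m.astype(np.uint8))
    for i in range(1,n):
        if s[i,4]<20: continue
        v,u=np.where(l==i); q=np.array([ray(d,x,y,h)[:2]*1000 for x,y in zip(u,v)],np.float32)
        r=cv2.minAreaRect(q); print(s[i,4],np.round(ce[i]),np.round(r[0]),np.round(r[1]),round(r[2],1))
X,Y=P[...,0],P[...,1]
print('cab');rect((Z>.1)&(X>.66)&(X<1)&(abs(Y)<.25),.13)
print('obj');rect((Z>.015)&(X>.3)&(X<.62)&(Y>.2)&(Y<.5),.033)
```

```text
cab
4282 [307. 149.] [771.  -0.] [324. 224.] 89.4
obj
260 [194. 201.] [597. 477.] [84. 63.] 88.3
247 [234. 201.] [594. 312.] [104.  44.] 62.0
234 [224. 246.] [404. 349.] [51. 77.] 4.0
108 [132. 287.] [253. 715.] [88. 24.] 88.3
```

View pics/c2.png

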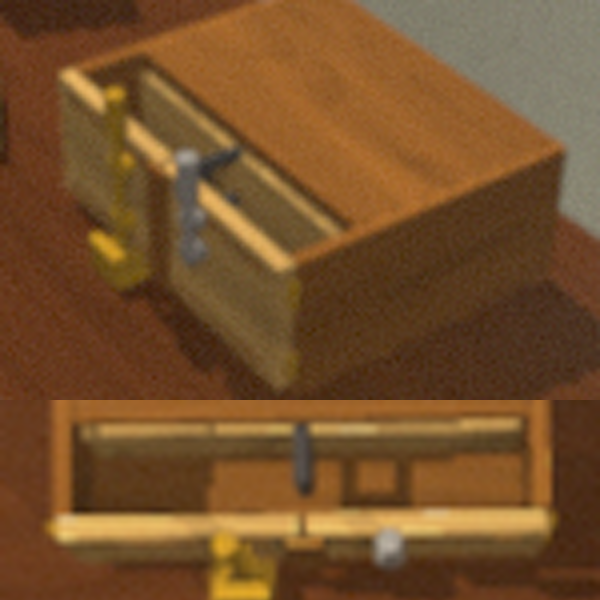

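Run:
```python
from h import *
d=cam('top');c=cam('side')
print('bolt',ray(d,294.2,193.7,.172),ray(c,298.6,173.3,.172))
print('post',ray(d,321.3,192.8,.172),ray(c,316.5,189,.172))
print('pull top/bot',ray(d,306.8,174.5,.118),ray(d,306.8,182,.069),'side end',ray(c,329,187.5,.118))
print('front',[ray(d,257+u/6-.5,170+127/6-.5,.13)[:2] for u in (60,545)])
e=cam('top')
hsv=cv2.cvtColor(e['image'],cv2.COLOR_RGB2HSV)
to(0.574,0.047,0.26,np.pi/2)
```

```text
bolt [0.59314235 0.05012488 0.172     ] [0.59645125 0.05194668 0.172     ]
post [ 0.59354522 -0.05237207  0.172     ] [ 0.59473191 -0.05093796  0.172     ]
pull top/bot [0.67608472 0.0026634  0.118     ] [0.65449739 0.00516054 0.069     ] side end [ 0.67387994 -0.00277923  0.118     ]
front [array([0.61424682, 0.16093023]), array([ 0.60491522, -0.15433601])]
[np.float64(49.03), np.float64(-3.33), np.float64(-22.27), 'turn', array([-0.   , -0.471, -0.   ])]
```

```bash
python3 - <<'E'
from h import *
to(0.595,0.051,0.24,np.pi/2)
E
python3 -m pendant '[[[50.8,-1.4,-20.9,0,-0.471,0,5],[50.8,-1.4,-20.9,0,-0.471,0,5],[50.8,-1.4,-20.9,0,-0.471,0,5],[50.8,-1.4,-20.9,0,-0.471,0,5],[50.8,-1.4,-20.9,0,-0.471,0,5],[50.8,-1.4,-20.9,0,-0.471,0,5],[50.8,-1.4,-20.9,0,-0.471,0,5],[50.8,-1.4,-20.9,0,-0.471,0,5],[50.8,-1.4,-20.9,0,-0.471,0,5],[50.8,-1.4,-20.9,0,-0.471,0,5],[50.8,-1.4,-20.9,0,-0.471,0,5],[50.8,-1.4,-20.9,0,-0.471,0,5],[50.8,-1.4,-20.9,0,-0.471,0,5],[50.8,-1.4,-20.9,0,-0.471,0,5],[50.8,-1.4,-20.9,0,-0.471,0,5],[50.8,-1.4,-20.9,0,-0.471,0,5]]]' 30
python3 - <<'E'
from h import *
st(); to(0.595,0.051,0.137,np.pi/2)
E
```

```text
[np.float64(50.72), np.float64(-1.33), np.float64(-20.96), 'turn', array([-0.   , -0.471, -0.   ])]
time: 2.05
tool_pos: [0.5954, 0.0525, 0.2411]
tool_rot: [-1.571, -0.0, 0.002]
contact_force: [-0.2, 0.6, 0.2]
opening: 0.0501
t 2.05 tcp [0.5954 0.0525 0.2411] 
M [[1.0, 0.0, -0.002], [0.002, 0.0, 1.0], [0.0, -1.0, 0.0]] op 0.0501 F [-0.2  0.6  0.2] q [-0.04  0.47  1.29  0.    1.39 -1.61]
[np.float64(-0.05), np.float64(10.41), np.float64(-0.15), 'turn', array([-0.   ,  0.002, -0.   ])]
```

```bash
python3 -m pendant '[[[0,5,-0.1,0,0,0,5],[0,10.2,-0.1,0,0,0,5],[0,10.2,-0.1,0,0,0,5],[0,10.2,-0.1,0,0,0,5],[0,10.2,-0.1,0,0,0,0.5],[0,10.2,-0.1,0,0,0,0.5],[0,10.2,-0.1,0,0,0,0.5],[0,10.2,-0.1,0,0,0,0.5],[0,10.2,-0.1,0,0,0,0.5],[0,10.2,-0.1,0,0,0,0.5]]]' 30
python3 - <<'E'
from h import *
st(); c=cam('side'); a=cv2.resize(c['image'][120:220,250:370],(720,600),interpolation=cv2.INTER_CUBIC); cv2.imwrite('pics/g1.png',a[:,:,::-1])
E
```

```text
time: 3.05
tool_pos: [0.5966, 0.053, 0.14]
tool_rot: [-1.566, -0.002, 0.0]
contact_force: [0.1, 10.7, 3.4]
opening: 0.0174
t 3.05 tcp [0.5966 0.053  0.14  ] 
M [[1.0, 0.002, -0.0], [0.0, 0.004, 1.0], [0.002, -1.0, 0.004]] op 0.0174 F [ 0.1 10.7  3.4] q [-0.04  0.55  1.44  0.01  1.15 -1.62]
```

View pics/g1.png

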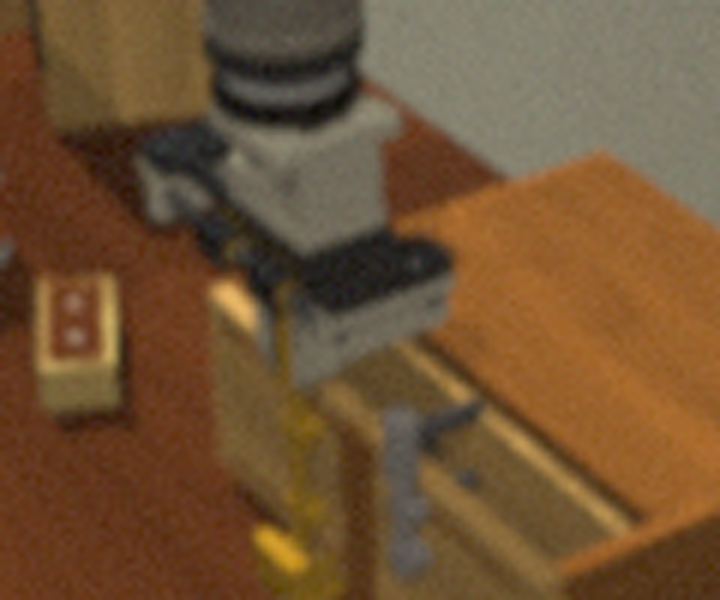

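```bash
python3 -m pendant '[[[0,-1,0,0,0,0,0.5],[0,-2,0,0,0,0,0.5],[0,-2.9,0,0,0,0,0.5],[0,-3,0,0,0,0,0.5],[0,-3,0,0,0,0,0.5],[0,-3,0,0,0,0,0.5]]]' 30
python3 -c "
from h import *
st()"
python3 -m pendant '[[[-1.1,0,0.3,0,0,0,0.5],[-2.2,0,0.7,0,0,0,0.5],[-3.2,0,1.3,0,0,0,0.5],[-4.2,0,1.9,0,0,0,0.5],[-5.1,0,2.6,0,0,0,0.5],[-5.9,0,3.4,0,0,0,0.5],[-6.7,0,4.3,0,0,0,0.5],[-7.3,0,5.3,0,0,0,0.5],[-7.9,0,6.3,0,0,0,0.5],[-8.3,0,7.4,0,0,0,0.5],[-8.6,0,8.5,0,0,0,0.5],[-8.9,0,9.6,0,0,0,0.5],[-9,0,10.8,0,0,0,0.5],[-9,0,11.9,0,0,0,0.5],[-8.8,0,13.1,0,0,0,0.5],[-8.6,0,14.2,0,0,0,0.5],[-8.3,0,15.3,0,0,0,0.5],[-8.3,0,15.3,0,0,0,0.5],[-8.3,0,15.3,0,0,0,0.5]]]' 30
python3 - <<'E'
from h import *
st(); c=cam('side'); a=cv2.resize(c['image'][120:250,220:420],(800,520),interpolation=cv2.INTER_CUBIC); cv2.imwrite('pics/g2.png',a[:,:,::-1])
E
```

```text
time: 3.7
tool_pos: [0.5961, 0.0531, 0.1685]
tool_rot: [-1.566, -0.0, 0.001]
contact_force: [1.6, 10.5, -3.0]
opening: 0.017
t 3.7 tcp [0.5961 0.0531 0.1685] 
M [[1.0, 0.0, -0.001], [0.001, 0.005, 1.0], [0.0, -1.0, 0.005]] op 0.017 F [ 1.6 10.5 -3. ] q [-0.04  0.52  1.4   0.    1.22 -1.61]
time: 5.6
tool_pos: [0.5125, 0.2041, 0.1684]
tool_rot: [-1.57, 0.001, 0.001]
contact_force: [-4.1, 1.9, -3.3]
opening: 0.0173
t 5.6 tcp [0.5125 0.2041 0.1684] 
M [[1.0, -0.001, -0.001], [0.001, 0.001, 1.0], [-0.001, -1.0, 0.001]] op 0.0173 F [-4.1  1.9 -3.3] q [ 0.24  0.44  1.54  0.    1.16 -1.33]
```

View pics/g2.png

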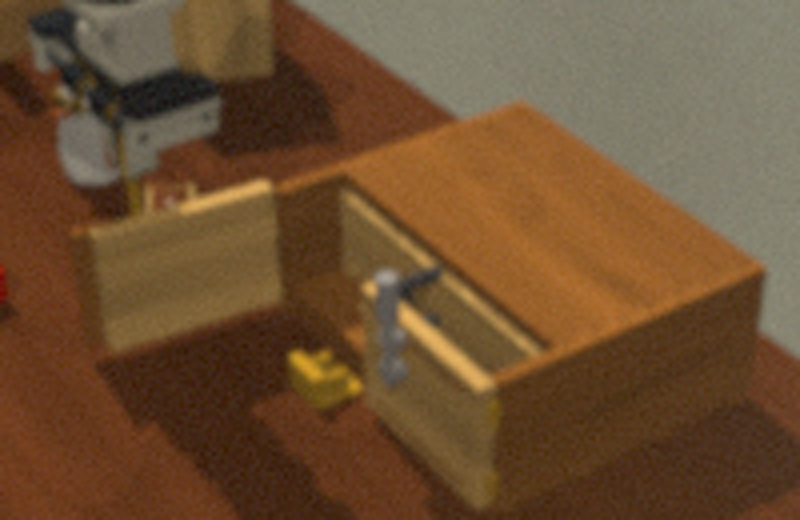

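```bash
python3 -m pendant '[[[0,0,0,0,0,0,4],[0,0,0,0,0,0,4],[0,0,0,0,0,0,4],[0,-4,0,0,0,0,4],[0,-7,0,0,0,0,4],[8.2,-7,-25.3,0,0,0,5],[8.2,-7,-25.3,0,0,0,5],[8.2,-7,-25.3,0,0,0,5],[8.2,-7,-25.3,0,0,0,5],[8.2,-7,-25.3,0,0,0,5],[8.2,-7,-25.3,0,0,0,5],[8.2,-7,-25.3,0,0,0,5],[8.2,-2,-25.3,0,0,0,5],[8.2,2.9,-25.3,0,0,0,5],[8.2,2.9,-25.3,0,0,0,5],[8.2,2.9,-25.3,0,0,0,5],[8.2,2.9,-25.3,0,0,0,0.5],[8.2,2.9,-25.3,0,0,0,0.5],[8.2,2.9,-25.3,0,0,0,0.5],[8.2,2.9,-25.3,0,0,0,0.5]]]' 30
python3 -m pendant '[[[8.2,2.9,-25.3,0,0,0,0.5]]]' 30 >/dev/null 2>&1 & kill $! 2>/dev/null
python3 -c "
from h import *
st()"
```

```text
time: 7.65
tool_pos: [0.5955, -0.0498, 0.1409]
tool_rot: [-1.571, -0.002, 0.0]
contact_force: [-0.3, -0.4, 1.0]
opening: 0.0227
t 7.65 tcp [ 0.5955 -0.0498  0.1409] 
M [[1.0, 0.002, -0.0], [0.0, -0.0, 1.0], [0.002, -1.0, -0.0]] op 0.0227 F [-0.3 -0.4  1. ] q [-0.21  0.55  1.44  0.    1.15 -1.78]
```

```bash
python3 -m pendant '[[[0,0,0,0,0,0,0.5],[0,0,0,0,0,0,0.5],[-1,0,-0.3,0,0,0,0.5],[-2,0,-0.7,0,0,0,0.5],[-2.9,0,-1.2,0,0,0,0.5],[-3.8,0,-1.8,0,0,0,0.5],[-4.6,0,-2.5,0,0,0,0.5],[-5.4,0,-3.3,0,0,0,0.5],[-6,0,-4.1,0,0,0,0.5],[-6.6,0,-5,0,0,0,0.5],[-7.1,0,-5.9,0,0,0,0.5],[-7.5,0,-6.9,0,0,0,0.5],[-7.8,0,-7.9,0,0,0,0.5],[-7.9,0,-9,0,0,0,0.5],[-8,0,-10.1,0,0,0,0.5],[-8,0,-11.1,0,0,0,0.5],[-7.8,0,-12.2,0,0,0,0.5],[-7.6,0,-13.2,0,0,0,0.5],[-7.3,0,-14.2,0,0,0,0.5],[-7.3,0,-14.2,0,0,0,0.5]]]' 30
python3 -c "
from h import *
st()"
python3 -m pendant '[[[0,0,0,0,0,0,0.5],[0,0,0,0,0,0,4],[0,0,0,0,0,0,4],[0,0,0,0,0,0,4],[0,-4,0,0,0,0,4],[0,-10,0,0,0,0,4],[-8,-10,0,0,0,0,4],[-8,-10,0,0,0,0,4],[-8,-10,0,0,0,0,4]]]' 30
python3 - <<'E'
from h import *
st(); c=cam('side'); a=cv2.resize(c['image'][140:260,230:420],(800,505),interpolation=cv2.INTER_CUBIC); 
d=cam('top'); b=cv2.resize(d['image'][160:230,230:390],(800,350),interpolation=cv2.INTER_CUBIC)
cv2.imwrite('pics/g3.png',cv2.resize(np.vstack([a,b]),(740,590))[:,:,::-1])
E
```

```text
time: 9.65
tool_pos: [0.5207, -0.1922, 0.1401]
tool_rot: [-1.57, 0.002, -0.0]
contact_force: [-2.1, 0.6, 8.7]
opening: 0.017
t 9.65 tcp [ 0.5207 -0.1922  0.1401] 
M [[1.0, -0.002, 0.0], [-0.0, 0.001, 1.0], [-0.002, -1.0, 0.001]] op 0.017 F [-2.1  0.6  8.7] q [-0.49  0.48  1.56 -0.    1.1  -2.06]
time: 10.55
tool_pos: [0.4392, -0.1913, 0.2405]
tool_rot: [-1.571, 0.001, -0.001]
contact_force: [0.4, 0.6, 0.4]
opening: 0.0401
t 10.55 tcp [ 0.4392 -0.1913  0.2405] 
M [[1.0, -0.001, 0.001], [-0.001, 0.0, 1.0], [-0.001, -1.0, 0.0]] op 0.0401 F [0.4 0.6 0.4] q [-0.57  0.25  1.62 -0.    1.28 -2.14]
```

View pics/g3.png

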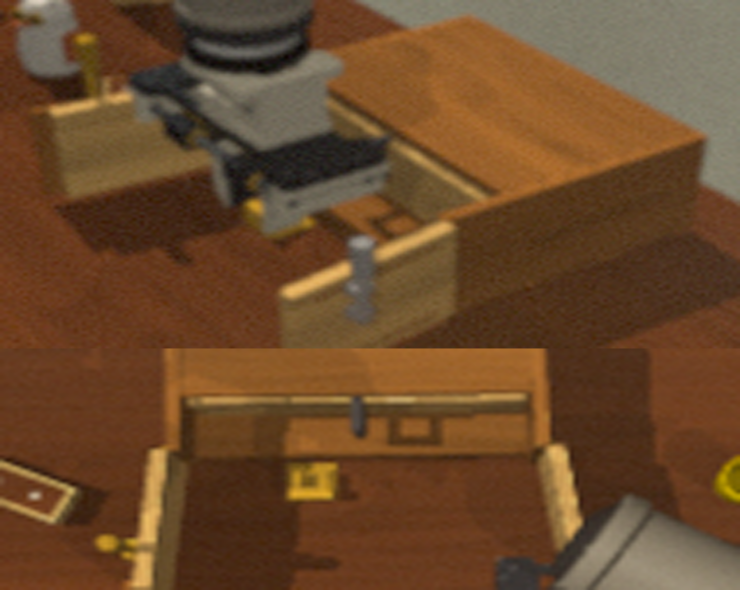

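Run:
```python
from h import *
d=cam('top');P=pts(d)
for v in range(170,192):
    print(v,[d['image'][v,u].tolist() for u in (306,307)],np.round(P[v,307],3), np.round(P[v,300],3))
c=cam('side');P=pts(c)
hsv=cv2.cvtColor(c['image'],cv2.COLOR_RGB2HSV)
m=(abs(P[...,0]-.65)<.06)&(abs(P[...,1])<.025)&(P[...,2]>.05)&(P[...,2]<.135)&(hsv[...,1]<90)
for v,u in zip(*np.where(m)): print(v,u,np.round(P[v,u],3),c['image'][v,u])
```

```text
170 [[140, 88, 41], [141, 90, 41]] [0.692 0.001 0.127] [0.693 0.029 0.127]
171 [[141, 91, 40], [141, 88, 38]] [0.688 0.001 0.127] [0.688 0.029 0.13 ]
172 [[132, 82, 35], [132, 82, 36]] [0.685 0.001 0.125] [0.684 0.029 0.13 ]
173 [[106, 72, 36], [96, 63, 33]] [0.684 0.002 0.11 ] [0.682 0.029 0.12 ]
174 [[92, 76, 56], [73, 60, 53]] [0.677 0.002 0.121] [0.68  0.03  0.111]
175 [[90, 80, 67], [71, 65, 58]] [0.674 0.002 0.119] [0.678 0.03  0.104]
176 [[82, 73, 63], [75, 67, 62]] [0.669 0.002 0.121] [0.678 0.032 0.079]
177 [[82, 75, 64], [75, 65, 60]] [0.666 0.002 0.12 ] [0.678 0.033 0.061]
178 [[84, 73, 64], [73, 65, 61]] [0.661 0.002 0.125] [0.677 0.034 0.042]
179 [[80, 70, 63], [76, 71, 65]] [0.657 0.002 0.123] [0.675 0.035 0.03 ]
180 [[90, 77, 66], [79, 71, 66]] [0.654 0.002 0.116] [0.67  0.035 0.034]
181 [[88, 74, 64], [80, 73, 69]] [0.65  0.002 0.119] [0.666 0.035 0.032]
182 [[92, 77, 64], [78, 72, 67]] [0.645 0.002 0.122] [0.661 0.035 0.035]
183 [[90, 70, 56], [69, 61, 56]] [0.643 0.003 0.113] [0.658 0.035 0.028]
184 [[101, 69, 44], [57, 47, 43]] [0.642 0.004 0.096] [0.654 0.035 0.028]
185 [[120, 77, 40], [75, 51, 30]] [0.641 0.004 0.077] [0.649 0.035 0.033]
186 [[135, 84, 35], [123, 78, 39]] [0.644 0.006 0.035] [0.645 0.035 0.032]
187 [[143, 91, 39], [144, 89, 39]] [0.639 0.006 0.034] [0.641 0.036 0.031]
188 [[144, 91, 39], [146, 95, 41]] [0.636 0.006 0.031] [0.636 0.035 0.034]
189 [[142, 89, 34], [142, 90, 40]] [0.631 0.006 0.031] [0.632 0.036 0.031]
190 [[120, 75, 30], [119, 73, 29]] [0.627 0.006 0.033] [0.628 0.036 0.031]
191 [[85, 52, 21], [85, 53, 22]] [0.627 0.007 0.007] [0.628 0.037 0.003]
187 328 [0.676 0.006 0.114] [76 66 53]
188 327 [0.668 0.001 0.116] [59 54 51]
188 328 [0.673 0.002 0.114] [51 46 41]
188 329 [ 0.676 -0.     0.114] [68 60 48]
189 328 [ 0.672 -0.     0.112] [48 43 40]
```

```bash
python3 -m pendant '[[[20.9,0,19.4,0,0,0,4],[20.9,0,19.4,0,0,0,4],[20.9,0,19.4,0,0,0,4],[20.9,0,19.4,0,0,0,4],[20.9,0,19.4,0,0,0,4],[20.9,0,19.4,0,0,0,4],[20.9,0,19.4,0,0,0,4],[20.9,0,19.4,0,0,0,4],[20.9,4,19.4,0,0,0,4],[20.9,8,19.4,0,0,0,4],[20.9,12,19.4,0,0,0,4],[20.9,16,19.4,0,0,0,4],[20.9,16,19.4,0,0,0,4],[20.9,16,19.4,0,0,0,4],[20.9,16,19.4,0,0,0,0],[20.9,16,19.4,0,0,0,0],[20.9,16,19.4,0,0,0,0],[20.9,16,19.4,0,0,0,0],[20.9,16,19.4,0,0,0,0],[20.9,16,19.4,0,0,0,0]]]' 30
python3 -c "
from h import *
st()"
```

```text
time: 12.75
tool_pos: [0.6519, 0.0058, 0.0815]
tool_rot: [-1.566, -0.003, 0.001]
contact_force: [0.8, 12.9, 5.2]
opening: 0.0113
t 12.75 tcp [0.6519 0.0058 0.0815] 
M [[1.0, 0.003, -0.001], [0.001, 0.005, 1.0], [0.003, -1.0, 0.005]] op 0.0113 F [ 0.8 12.9  5.2] q [-0.11  0.7   1.33  0.01  1.11 -1.69]
```

```bash
python3 -m pendant '[[[-1,0,0,0,0,0,0],[-2.5,0,0,0,0,0,0],[-4,0,0,0,0,0,0],[-5.5,0,0,0,0,0,0],[-7,0,0,0,0,0,0],[-8.5,0,0,0,0,0,0],[-10,0,0,0,0,0,0],[-11.5,0,0,0,0,0,0],[-13,0,0,0,0,0,0],[-14.5,0,0,0,0,0,0],[-15.5,0,0,0,0,0,0],[-16.3,0,0,0,0,0,0],[-16.8,0,0,0,0,0,0],[-16.8,0,0,0,0,0,0],[-16.8,0,0,0,0,0,0]]]' 30
python3 -c "
from h import *
st()"
python3 -m pendant '[[[0,0,0,0,0,0,4],[0,0,0,0,0,0,4],[0,0,0,0,0,0,4],[0,-5,0,0,0,0,4],[0,-10,0,0,0,0,4],[0,-16,0,0,0,0,4],[-8,-18,0,0,0,0,4],[-8,-18,15,0,0,0,4],[-8,-18,20,0,0,0,4],[-8,-18,25,0,0,0,4],[-8,-18,25,0,0,0,4],[-8,-18,25,0,0,0,4]]]' 30
python3 - <<'E'
from h import *
st(); d=cam('top'); b=cv2.resize(d['image'][160:270,180:380],(800,440),interpolation=cv2.INTER_CUBIC)
cv2.imwrite('pics/g4.png',b[:,:,::-1])
P=pts(d);Z=P[...,2];X,Y=P[...,0],P[...,1]
def rect(m,h):
    n,l,s,ce=cv2.connectedComponentsWithStats(m.astype(np.uint8))
    for i in range(1,n):
        if s[i,4]<20: continue
        v,u=np.where(l==i); q=np.array([ray(d,x,y,h)[:2]*1000 for x,y in zip(u,v)],np.float32)
        r=cv2.minAreaRect(q); print(s[i,4],np.round(ce[i]),np.round(r[0]),np.round(r[1]),round(r[2],1))
rect((Z>.015)&(Z<.06)&(X>.3)&(X<.65)&(Y>.2)&(Y<.45),.033)
hsv=cv2.cvtColor(d['image'],cv2.COLOR_RGB2HSV); m=cv2.inRange(hsv,(22,170,90),(34,255,255))
n,l,s,ce=cv2.connectedComponentsWithStats(m)
for i in range(1,n):
    if s[i,4]>100: 
        k=(l==i)&(Z>.05); v,u=np.where(k); (a,b_),r=cv2.minEnclosingCircle(np.stack([u,v],1).astype(np.float32)); print('cup',ce[i],a,b_,r,ray(d,a,b_,.066))
E
```

```text
time: 14.25
tool_pos: [0.4891, 0.0076, 0.0816]
tool_rot: [-1.563, -0.014, -0.002]
contact_force: [19.4, 32.9, -6.5]
opening: 0.0118
t 14.25 tcp [0.4891 0.0076 0.0816] 
M [[1.0, 0.014, 0.002], [-0.002, 0.008, 1.0], [0.014, -1.0, 0.008]] op 0.0118 F [19.4 32.9 -6.5] q [-0.15  0.45  1.83  0.01  0.86 -1.73]
time: 15.45
tool_pos: [0.4027, 0.2507, 0.2602]
tool_rot: [-1.571, -0.001, -0.001]
contact_force: [1.0, 0.2, -0.4]
opening: 0.04
t 15.45 tcp [0.4027 0.2507 0.2602] 
M [[1.0, 0.001, 0.001], [-0.001, -0.0, 1.0], [0.001, -1.0, -0.0]] op 0.04 F [ 1.   0.2 -0.4] q [ 0.4   0.22  1.6  -0.    1.32 -1.17]
272 [234. 200.] [595. 313.] [103.  44.] 62.0
43 [201. 201.] [597. 445.] [20. 50.] 83.8
cup [420.58285714 166.59428571] 421.40625 165.8125 6.838425636291504 [ 0.70872006 -0.46856297  0.066     ]
cup [455.22105263 194.47368421] 456.1071472167969 194.0 7.17724609375 [ 0.58739781 -0.60226463  0.066     ]
cup [391.84431138 197.67664671] 392.3333435058594 197.3333282470703 6.871953964233398 [ 0.58141217 -0.34137985  0.066     ]
cup [413.61235955 220.56741573] 414.3387145996094 219.9193572998047 6.978767395019531 [ 0.48691287 -0.4250878   0.066     ]
```

View pics/g4.png

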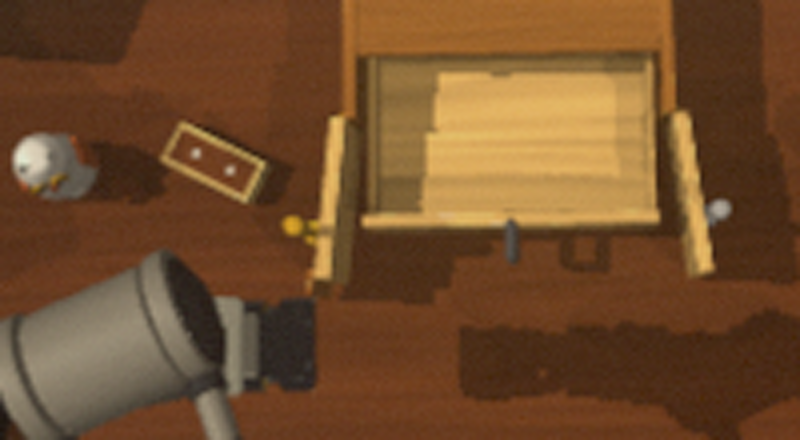

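```bash
python3 -m pendant '[[[19.2,8,6.2,0,-1.08,0,7],[19.2,8,6.2,0,-1.08,0,7],[19.2,8,6.2,0,-1.08,0,7],[19.2,8,6.2,0,-1.08,0,7],[19.2,8,6.2,0,-1.08,0,7],[19.2,8,6.2,0,-1.08,0,7],[19.2,8,6.2,0,-1.08,0,7],[19.2,8,6.2,0,-1.08,0,7],[19.2,8,6.2,0,-1.08,0,7],[19.2,8,6.2,0,-1.08,0,7]]]' 30
python3 - <<'E'
from h import *
st(); d=cam('side'); b=cv2.resize(d['image'][100:220,170:330],(800,600),interpolation=cv2.INTER_CUBIC)
cv2.imwrite('pics/g5.png',b[:,:,::-1]); to(.595,.313,.006,-0.489)
d=cam('top');P=pts(d);hsv=cv2.cvtColor(d['image'],cv2.COLOR_RGB2HSV); m=cv2.inRange(hsv,(0,190,90),(6,255,255))
n,l,s,ce=cv2.connectedComponentsWithStats(m)
for i in range(1,n):
    if s[i,4]>40:
        v,u=np.where(l==i);q=np.array([ray(d,x,y,.034)[:2]*1000 for x,y in zip(u,v)],np.float32); print(ce[i],cv2.minAreaRect(q))
E
```

```text
time: 16.5
tool_pos: [0.5953, 0.3109, 0.1797]
tool_rot: [-1.571, 0.0, 1.079]
contact_force: [0.1, -0.4, -0.6]
opening: 0.0701
t 16.5 tcp [0.5953 0.3109 0.1797] 
M [[0.473, -0.0, -0.881], [0.881, -0.0, 0.473], [-0.0, -1.0, 0.0]] op 0.0701 F [ 0.1 -0.4 -0.6] q [ 0.37  0.65  1.14 -0.    1.35 -2.28]
[np.float64(0.16), np.float64(17.37), np.float64(0.12), 'turn', array([-0.   , -0.003, -0.   ])]
[455.00934579 243.91588785] ((363.1595764160156, -644.3790283203125), (133.27940368652344, 203.0661163330078), 12.076814651489258)
```

View pics/g5.png

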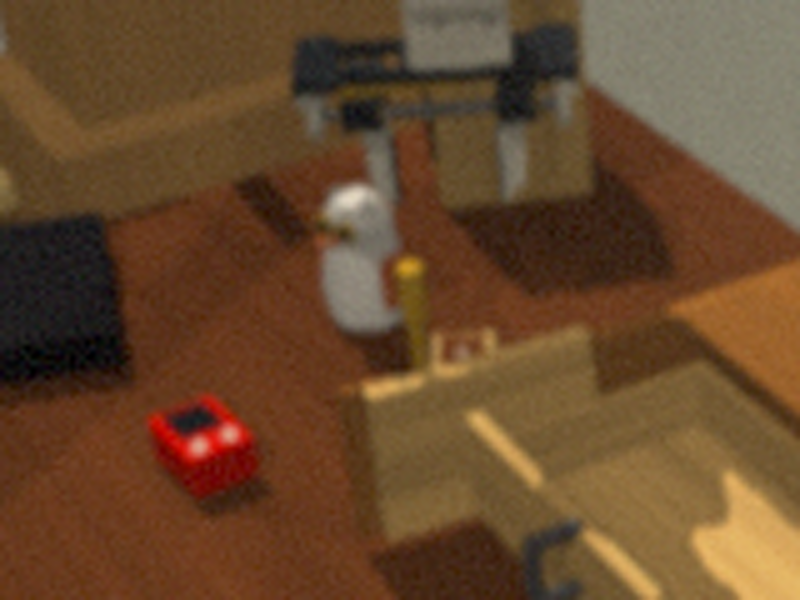

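```bash
python3 -m pendant '[[[0.1,5,0.1,0,0,0,7],[0.1,10,0.1,0,0,0,7],[0.1,14,0.1,0,0,0,7],[0.1,17.3,0.1,0,0,0,7],[0.1,17.3,0.1,0,0,0,7],[0.1,17.3,0.1,0,0,0,7],[0.1,17.3,0.1,0,0,0,3.5],[0.1,17.3,0.1,0,0,0,3.5],[0.1,17.3,0.1,0,0,0,3.5],[0.1,17.3,0.1,0,0,0,3.5],[0.1,17.3,0.1,0,0,0,3.5]]]' 35
python3 -c "
from h import *
st()"
python3 -m pendant '[[[0,-4,0,0,0,0,3.5],[0,-9,0,0,0,0,3.5],[0,-14,0,0,0,0,3.5],[0,-19,0,0,0,0,3.5],[0,-19,0,0,0,0,3.5]]]' 35
python3 -c "
from h import *
st();to(.605,.061,.195,np.pi/2)"
```

```text
time: 17.7
tool_pos: [0.5948, 0.3131, 0.0075]
tool_rot: [-1.571, -0.001, 1.08]
contact_force: [-2.2, 0.7, 4.8]
opening: 0.0461
t 17.7 tcp [0.5948 0.3131 0.0075] 
M [[0.471, 0.0, -0.882], [0.882, 0.001, 0.471], [0.001, -1.0, 0.0]] op 0.0461 F [-2.2  0.7  4.8] q [ 0.37  0.82  1.31  0.    1.01 -2.28]
time: 18.2
tool_pos: [0.5983, 0.3139, 0.2054]
tool_rot: [-1.581, -0.011, 1.08]
contact_force: [0.5, 0.6, -1.4]
opening: 0.0461
t 18.2 tcp [0.5983 0.3139 0.2054] 
M [[0.471, 0.014, -0.882], [0.882, 0.005, 0.471], [0.011, -1.0, -0.01]] op 0.0461 F [ 0.5  0.6 -1.4] q [ 0.37  0.63  1.1  -0.    1.39 -2.28]
[np.float64(-22.0), np.float64(0.92), np.float64(-12.5), 'turn', array([-0.012,  1.08 ,  0.011])]
```

```bash
python3 -m pendant '[[[0,-3.5,0,0,0,0,3.5],[-22,-3.5,-12.5,0,1.08,0,3.5],[-22,-3.5,-12.5,0,1.08,0,3.5],[-22,-3.5,-12.5,0,1.08,0,3.5],[-22,-3.5,-12.5,0,1.08,0,3.5],[-22,-3.5,-12.5,0,1.08,0,3.5],[-22,-3.5,-12.5,0,1.08,0,3.5],[-22,-3.5,-12.5,0,1.08,0,3.5],[-22,-3.5,-12.5,0,1.08,0,3.5],[-22,-3.5,-12.5,0,1.08,0,3.5],[-22,-3.5,-12.5,0,1.08,0,3.5],[-22,-3.5,-12.5,0,1.08,0,3.5]]]' 35
python3 - <<'E'
from h import *
st();to(.605,.061,.05,np.pi/2)
d=cam('top'); b=cv2.resize(d['image'][150:270,200:360],(800,600),interpolation=cv2.INTER_CUBIC)
cv2.imwrite('pics/g6.png',b[:,:,::-1])
E
```

```text
time: 19.4
tool_pos: [0.6014, 0.0603, 0.2314]
tool_rot: [-1.571, 0.0, 0.003]
contact_force: [0.5, 0.1, -3.2]
opening: 0.0458
t 19.4 tcp [0.6014 0.0603 0.2314] 
M [[1.0, -0.0, -0.003], [0.003, -0.0, 1.0], [-0.0, -1.0, -0.0]] op 0.0458 F [ 0.5  0.1 -3.2] q [-0.03  0.49  1.28 -0.    1.37 -1.6 ]
[np.float64(0.37), np.float64(18.14), np.float64(0.07), 'turn', array([0.   , 0.003, 0.   ])]
```

View pics/g6.png

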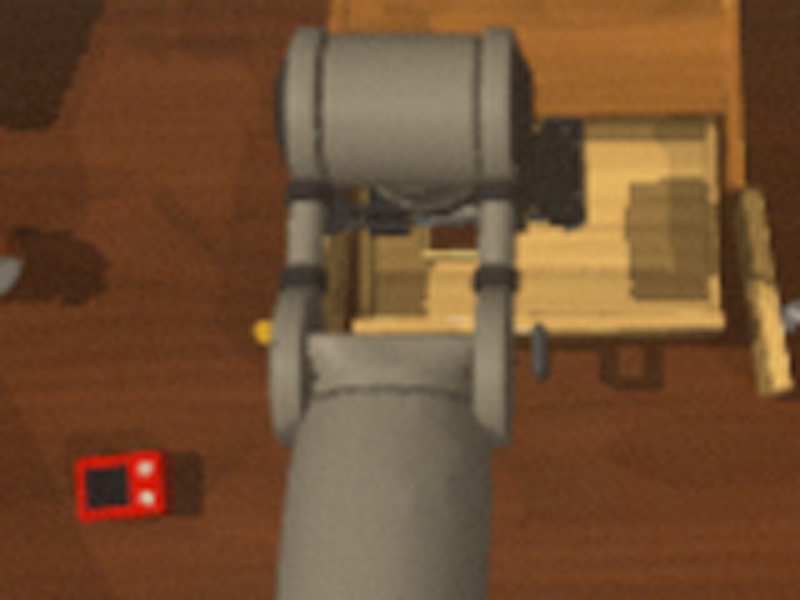

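```bash
python3 -m pendant '[[[0.3,4,0,0,0,0,3.5],[0.3,8,0,0,0,0,3.5],[0.3,12,0,0,0,0,3.5],[0.3,15,0,0,0,0,3.5],[0.3,17,0,0,0,0,3.5],[0.3,18,0,0,0,0,3.5],[0.3,18.1,0,0,0,0,3.5],[0.3,18.1,0,0,0,0,3.5],[0.3,18.1,0,0,0,0,3.5]]]' 35
python3 -c "
from h import *
st()"
```

```text
time: 20.35
tool_pos: [0.6051, 0.0599, 0.0516]
tool_rot: [-1.571, -0.002, 0.001]
contact_force: [0.1, -0.1, -1.7]
opening: 0.0459
t 20.35 tcp [0.6051 0.0599 0.0516] 
M [[1.0, 0.002, -0.001], [0.001, -0.0, 1.0], [0.002, -1.0, -0.0]] op 0.0459 F [ 0.1 -0.1 -1.7] q [-0.03  0.67  1.49  0.    0.98 -1.6 ]
```

```bash
python3 -m pendant '[[[0,0.2,0,0,0,0,3.5],[0,0.2,0,0,0,0,5.6],[0,0.2,0,0,0,0,5.6],[0,0.2,0,0,0,0,5.6],[0,-4,0,0,0,0,5.6],[0,-9,0,0,0,0,5.6],[0,-14,0,0,0,0,5.6],[0,-18,0,0,0,0,5.6],[-10,-18,-5,0,0,0,7.5],[-18,-18,-10,0,0,0,7.5],[-18,-18,-10,0,0,0,7.5],[-18,-18,-10,0,0,0,7.5]]]' 35
cat > tm.py <<'E'
from h import *
d=cam('top')
hsv=cv2.cvtColor(d['image'],cv2.COLOR_RGB2HSV); m=cv2.inRange(hsv,(0,190,120),(6,255,255)); m[:, :180]=0; m[:,300:]=0
v,u=np.where(m>0);q=np.array([ray(d,x,y,.034)[:2]*1000 for x,y in zip(u,v)],np.float32)
print(len(u),u.mean(),v.mean(),cv2.minAreaRect(q))
P=pts(d); mm=(P[...,2]>.022)&(P[...,2]<.06)&(P[...,0]<.5)&(P[...,0]>.3)&(P[...,1]>.25)&(P[...,1]<.45)
v,u=np.where(mm);q=np.array([ray(d,x,y,.034)[:2]*1000 for x,y in zip(u,v)],np.float32)
if len(u): print(cv2.minAreaRect(q))
E
python3 - <<'E'
from h import *
st(); exec(open('tm.py').read())
b=cv2.resize(d['image'][150:270,200:360],(800,600),interpolation=cv2.INTER_CUBIC)
cv2.imwrite('pics/g7.png',b[:,:,::-1])
E
```

```text
time: 21.55
tool_pos: [0.4279, -0.0378, 0.2308]
tool_rot: [-1.571, -0.001, 0.001]
contact_force: [0.3, -1.1, 0.4]
opening: 0.0746
t 21.55 tcp [ 0.4279 -0.0378  0.2308] 
M [[1.0, 0.001, -0.001], [0.001, -0.0, 1.0], [0.001, -1.0, -0.0]] op 0.0746 F [ 0.3 -1.1  0.4] q [-0.27  0.16  1.76 -0.    1.22 -1.84]
148 224.10135135135135 246.6891891891892 ((402.406494140625, 352.663330078125), (53.23659896850586, 71.45622253417969), 3.4362056255340576)
((404.29071044921875, 349.803955078125), (51.276145935058594, 73.462646484375), 3.9513583183288574)
```

View pics/g7.png

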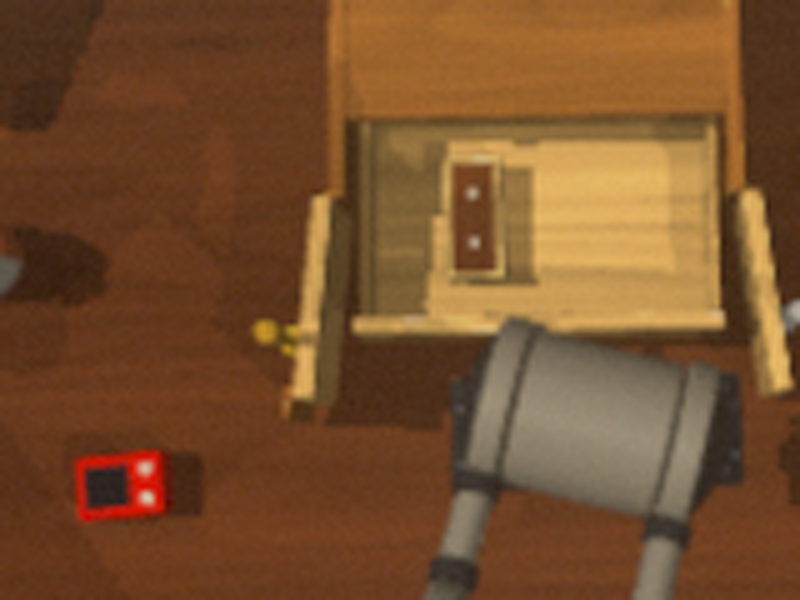

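```bash
python3 -c "
from h import *
to(.403,.351,.15,.067)"
python3 -m pendant '[[[-2.5,7,38.9,0,1.505,0,7.5],[-2.5,7,38.9,0,1.505,0,7.5],[-2.5,7,38.9,0,1.505,0,7.5],[-2.5,7,38.9,0,1.505,0,7.5],[-2.5,7,38.9,0,1.505,0,7.5],[-2.5,7,38.9,0,1.505,0,7.5],[-2.5,7,38.9,0,1.505,0,7.5],[-2.5,7,38.9,0,1.505,0,7.5],[-2.5,7,38.9,0,1.505,0,7.5],[-2.5,7,38.9,0,1.505,0,7.5],[-2.5,7,38.9,0,1.505,0,7.5],[-2.5,7,38.9,0,1.505,0,7.5],[-2.5,7,38.9,0,1.505,0,7.5],[-2.5,7,38.9,0,1.505,0,7.5],[-2.5,7,38.9,0,1.505,0,7.5]]]' 35
python3 - <<'E'
from h import *
st(); to(.403,.351,.008,.067)
d=cam('side'); P=pts(d)
hsv=cv2.cvtColor(d['image'],cv2.COLOR_RGB2HSV); m=cv2.inRange(hsv,(0,190,120),(6,255,255)); m[:,:170]=0;m[:,260:]=0
v,u=np.where(m>0); print(len(u),u.mean(),v.mean(),'before 209,189')
E
```

```text
[np.float64(-1.75), np.float64(7.95), np.float64(39.05), 'turn', array([0.01 , 1.504, 0.002])]
time: 23.1
tool_pos: [0.4047, 0.3517, 0.1608]
tool_rot: [-1.571, 0.0, -1.504]
contact_force: [-0.4, 0.0, -0.2]
opening: 0.0749
t 23.1 tcp [0.4047 0.3517 0.1608] 
M [[0.067, 0.0, 0.998], [-0.998, 0.0, 0.067], [-0.0, -1.0, 0.0]] op 0.0749 F [-0.4  0.  -0.2] q [0.57 0.42 1.59 0.   1.13 0.51]
[np.float64(0.06), np.float64(15.28), np.float64(-0.18), 'turn', array([-0., -0.,  0.])]
130 209.3846153846154 186.43846153846152 before 209,189
```

```bash
python3 -m pendant '[[[0,5,-0.2,0,0,0,7.5],[0,10,-0.2,0,0,0,7.5],[0,13,-0.2,0,0,0,7.5],[0,15.3,-0.2,0,0,0,7.5],[0,15.3,-0.2,0,0,0,7.5],[0,15.3,-0.2,0,0,0,7.5],[0,15.3,-0.2,0,0,0,4],[0,15.3,-0.2,0,0,0,4],[0,15.3,-0.2,0,0,0,4],[0,15.3,-0.2,0,0,0,4],[0,15.3,-0.2,0,0,0,4]]]' 35
python3 -c "
from h import *
st()"
python3 -m pendant '[[[0,-4,0,0,0,0,4],[0,-9,0,0,0,0,4],[0,-14,0,0,0,0,4],[0,-19,0,0,0,0,4],[0,-23,0,0,0,0,4],[0,-23,0,0,0,0,4]]]' 35
python3 -c "
from h import *
st();to(.60,-.055,.235,np.pi/2)"
```

```text
time: 24.25
tool_pos: [0.403, 0.3519, 0.0086]
tool_rot: [-1.569, 0.001, -1.505]
contact_force: [-0.6, -0.5, 6.7]
opening: 0.0519
t 24.25 tcp [0.403  0.3519 0.0086] 
M [[0.066, 0.001, 0.998], [-0.998, 0.001, 0.066], [-0.001, -1.0, 0.001]] op 0.0519 F [-0.6 -0.5  6.7] q [0.57 0.63 1.74 0.   0.77 0.51]
time: 24.85
tool_pos: [0.4048, 0.3531, 0.2439]
tool_rot: [-1.56, 0.006, -1.505]
contact_force: [-0.4, 0.3, -0.8]
opening: 0.0514
t 24.85 tcp [0.4048 0.3531 0.2439] 
M [[0.066, 0.01, 0.998], [-0.998, 0.007, 0.066], [-0.006, -1.0, 0.01]] op 0.0514 F [-0.4  0.3 -0.8] q [0.57 0.34 1.47 0.   1.31 0.51]
[np.float64(42.02), np.float64(0.82), np.float64(16.77), 'turn', array([-0.009, -1.505,  0.016])]
```

```bash
python3 -m pendant '[[[42,0,16.7,0,-1.505,0,4],[42,0,16.7,0,-1.505,0,4],[42,0,16.7,0,-1.505,0,4],[42,0,16.7,0,-1.505,0,4],[42,0,16.7,0,-1.505,0,4],[42,0,16.7,0,-1.505,0,4],[42,0,16.7,0,-1.505,0,4],[42,0,16.7,0,-1.505,0,4],[42,0,16.7,0,-1.505,0,4],[42,0,16.7,0,-1.505,0,4],[42,0,16.7,0,-1.505,0,4],[42,0,16.7,0,-1.505,0,4],[42,0,16.7,0,-1.505,0,4],[42,0,16.7,0,-1.505,0,4],[42,0,16.7,0,-1.505,0,4],[42,0,16.7,0,-1.505,0,4],[42,0,16.7,0,-1.505,0,4]]]' 35
python3 - <<'E'
from h import *
st();to(.60,-.055,.051,np.pi/2)
d=cam('side'); b=cv2.resize(d['image'][120:240,260:420],(800,600),interpolation=cv2.INTER_CUBIC)
cv2.imwrite('pics/g8.png',b[:,:,::-1])
E
```

```text
time: 26.55
tool_pos: [0.5969, -0.056, 0.2378]
tool_rot: [-1.571, -0.0, 0.0]
contact_force: [-0.4, -0.2, -1.5]
opening: 0.0518
t 26.55 tcp [ 0.5969 -0.056   0.2378] 
M [[1.0, 0.0, -0.0], [0.0, 0.0, 1.0], [0.0, -1.0, 0.0]] op 0.0518 F [-0.4 -0.2 -1.5] q [-0.22  0.47  1.29  0.    1.38 -1.79]
[np.float64(0.3), np.float64(18.68), np.float64(0.1), 'turn', array([-0.,  0., -0.])]
```

View pics/g8.png

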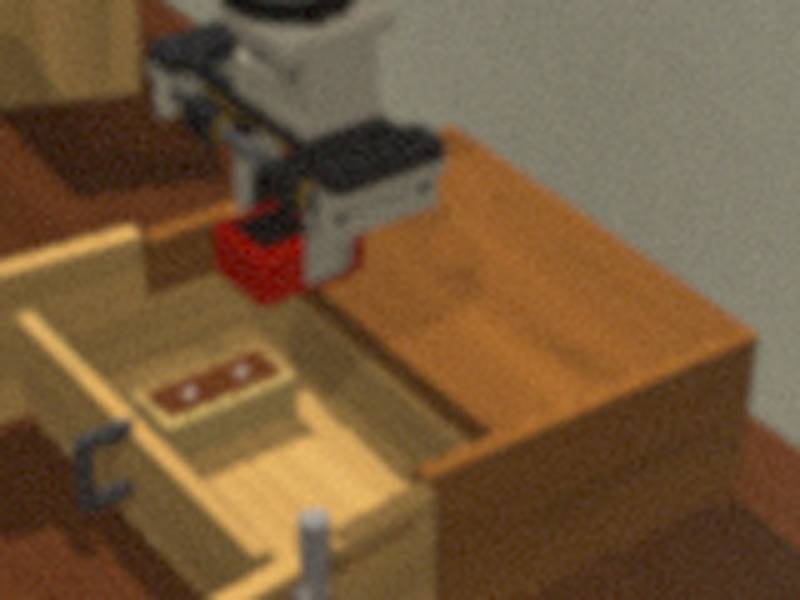

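```bash
python3 -m pendant '[[[0.3,4,0.1,0,0,0,4],[0.3,8,0.1,0,0,0,4],[0.3,12,0.1,0,0,0,4],[0.3,15,0.1,0,0,0,4],[0.3,17,0.1,0,0,0,4],[0.3,18.3,0.1,0,0,0,4],[0.3,18.8,0.1,0,0,0,4],[0.3,18.8,0.1,0,0,0,4],[0.3,18.8,0.1,0,0,0,4],[0.3,18.8,0.1,0,0,0,6.2],[0.3,18.8,0.1,0,0,0,6.2],[0.3,18.8,0.1,0,0,0,6.2],[0.3,15,0.1,0,0,0,6.2],[0.3,10,0.1,0,0,0,6.2],[0.3,5,0.1,0,0,0,6.2],[0.3,0,0.1,0,0,0,6.2],[0.3,0,0.1,0,0,0,6.2]]]' 35
python3 - <<'E'
from h import *
st();to(.582,-.342,.2,0)
E
```

```text
time: 28.3
tool_pos: [0.6031, -0.0561, 0.2459]
tool_rot: [-1.574, -0.014, 0.0]
contact_force: [0.8, -0.8, 0.4]
opening: 0.0621
t 28.3 tcp [ 0.6031 -0.0561  0.2459] 
M [[1.0, 0.014, -0.0], [0.0, -0.003, 1.0], [0.014, -1.0, -0.003]] op 0.0621 F [ 0.8 -0.8  0.4] q [-0.22  0.47  1.27  0.    1.39 -1.79]
[np.float64(-2.18), np.float64(4.65), np.float64(-28.58), 'turn', array([ 0.022, -1.57 , -0.005])]
```

```bash
python3 -m pendant '[[[-2.1,4,-28.6,0,1.57,0,8.5],[-2.1,4,-28.6,0,1.57,0,8.5],[-2.1,4,-28.6,0,1.57,0,8.5],[-2.1,4,-28.6,0,1.57,0,8.5],[-2.1,4,-28.6,0,1.57,0,8.5],[-2.1,4,-28.6,0,1.57,0,8.5],[-2.1,4,-28.6,0,1.57,0,8.5],[-2.1,4,-28.6,0,1.57,0,8.5],[-2.1,4,-28.6,0,1.57,0,8.5],[-2.1,4,-28.6,0,1.57,0,8.5],[-2.1,4,-28.6,0,1.57,0,8.5],[-2.1,4,-28.6,0,1.57,0,8.5],[-2.1,4,-28.6,0,1.57,0,8.5],[-2.1,4,-28.6,0,1.57,0,8.5]]]' 30
python3 - <<'E'
from h import *
st();to(.582,-.342,.034,0)
d=cam('side');P=pts(d);hsv=cv2.cvtColor(d['image'],cv2.COLOR_RGB2HSV); m=cv2.inRange(hsv,(22,170,90),(34,255,255))
n,l,s,ce=cv2.connectedComponentsWithStats(m)
for i in range(1,n):
    if s[i,4]>200:
        x,y,w,h=s[i,:4]; print(ce[i],s[i],ray(d,x+(w-1)/2,y+ (w*.36),.066))
b=cv2.resize(d['image'][140:380,340:500],(400,600),interpolation=cv2.INTER_CUBIC)
t=cam('top'); e=cv2.resize(t['image'][150:250,340:470],(400,308),interpolation=cv2.INTER_CUBIC); e=np.vstack([e,np.zeros((292,400,3),np.uint8)])
f=cv2.resize(t['image'][160:235,255:360],(400,286),interpolation=cv2.INTER_CUBIC); e[310:596]=f
cv2.imwrite('pics/g9.png',np.hstack([b,e])[:,:,::-1])
E
```

```text
time: 29.7
tool_pos: [0.5789, -0.3414, 0.1973]
tool_rot: [-1.571, 0.0, -1.568]
contact_force: [0.6, -0.3, 0.0]
opening: 0.0851
t 29.7 tcp [ 0.5789 -0.3414  0.1973] 
M [[0.003, -0.0, 1.0], [-1.0, 0.0, 0.003], [-0.0, -1.0, -0.0]] op 0.0851 F [ 0.6 -0.3  0. ] q [-0.65  0.64  1.11  0.    1.39 -0.65]
[np.float64(0.07), np.float64(16.33), np.float64(0.31), 'turn', array([0.   , 0.003, 0.   ])]
[373.16571429 280.96952381] [363 267  22  31 525] [ 0.5801296  -0.34138167  0.066     ]
[442.38576779 289.62734082] [432 275  23  32 534] [ 0.70881649 -0.46746059  0.066     ]
[365.02083333 317.60576923] [354 302  24  34 624] [ 0.48766021 -0.42227694  0.066     ]
[448.82981716 348.70464135] [438 332  26  36 711] [ 0.59098314 -0.60130488  0.066     ]
```

View pics/g9.png

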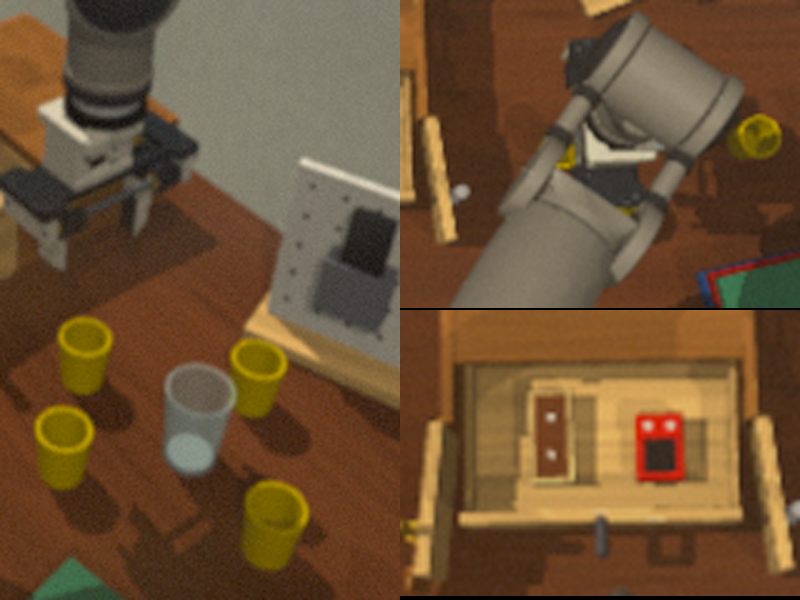

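```bash
python3 -m pendant '[[[0,5,0.2,0,0,0,8.5],[0,10,0.2,0,0,0,8.5],[0,14,0.2,0,0,0,8.5],[0,16.2,0.2,0,0,0,8.5],[0,16.2,0.2,0,0,0,8.5],[0,16.2,0.2,0,0,0,8.5],[0,16.2,0.2,0,0,0,4],[0,16.2,0.2,0,0,0,4],[0,16.2,0.2,0,0,0,4],[0,16.2,0.2,0,0,0,4],[0,16.2,0.2,0,0,0,4],[0,16.2,0.2,0,0,0,4]]]' 25
python3 -c "
from h import *
st()"
python3 -m pendant '[[[0,-4,0,0,0,0,4],[0,-9,0,0,0,0,4],[0,-14,0,0,0,0,4],[0,-19,0,0,0,0,4],[0,-22,0,0,0,0,4],[0,-22,0,0,0,0,4]]]' 25
python3 -c "
from h import *
st();to(.602,.003,.25,0)"
```

```text
time: 31.0
tool_pos: [0.5814, -0.3417, 0.0363]
tool_rot: [-1.57, -0.001, -1.57]
contact_force: [0.3, 0.1, 4.8]
opening: 0.0544
t 31.0 tcp [ 0.5814 -0.3417  0.0363] 
M [[0.001, 0.001, 1.0], [-1.0, -0.001, 0.001], [0.001, -1.0, 0.001]] op 0.0544 F [0.3 0.1 4.8] q [-0.64  0.79  1.29  0.    1.06 -0.65]
time: 31.6
tool_pos: [0.5825, -0.3425, 0.2616]
tool_rot: [-1.563, -0.006, -1.57]
contact_force: [-0.7, -0.9, 0.2]
opening: 0.0541
t 31.6 tcp [ 0.5825 -0.3425  0.2616] 
M [[0.001, 0.008, 1.0], [-1.0, -0.006, 0.001], [0.006, -1.0, 0.008]] op 0.0541 F [-0.7 -0.9  0.2] q [-0.64  0.61  0.99  0.    1.53 -0.65]
[np.float64(-34.55), np.float64(0.97), np.float64(1.98), 'turn', array([-0.   ,  0.001, -0.   ])]
```

```bash
python3 -m pendant '[[[-4,0,2,0,0,0,4],[-8,0,2,0,0,0,4],[-12,0,2,0,0,0,4],[-16,0,2,0,0,0,4],[-20,0,2,0,0,0,4],[-24,0,2,0,0,0,4],[-28,0,2,0,0,0,4],[-31,0,2,0,0,0,4],[-33.5,0,2,0,0,0,4],[-34.5,0,2,0,0,0,4],[-34.5,0,2,0,0,0,4],[-34.5,0,2,0,0,0,4],[-34.5,0,2,0,0,0,4]]]' 25
python3 -c "
from h import *
st();to(.602,.003,.079,0)
d=cam('side');t=cam('top')
b=cv2.resize(d['image'][120:240,260:420],(533,400),interpolation=cv2.INTER_CUBIC)
cv2.imwrite('pics/g10.png',b[:,:,::-1])
hsv=cv2.cvtColor(d['image'],cv2.COLOR_RGB2HSV); m=cv2.inRange(hsv,(22,170,90),(34,255,255)); n,l,s,ce=cv2.connectedComponentsWithStats(m)
print([ (ce[i],s[i]) for i in range(1,n) if s[i,4]>100])
"
```

```text
time: 32.9
tool_pos: [0.6006, 0.0021, 0.2553]
tool_rot: [-1.571, -0.0, -1.571]
contact_force: [0.2, 0.4, -1.0]
opening: 0.054
t 32.9 tcp [0.6006 0.0021 0.2553] 
M [[-0.001, -0.0, 1.0], [-1.0, -0.0, -0.001], [0.0, -1.0, -0.0]] op 0.054 F [ 0.2  0.4 -1. ] q [-0.12  0.47  1.25 -0.    1.42 -0.12]
[np.float64(-0.09), np.float64(17.63), np.float64(0.14), 'turn', array([ 0.   , -0.001, -0.   ])]
[(array([308.85013624, 156.68119891]), array([301, 143,  17,  28, 367], dtype=int32)), (array([442.28996283, 289.57992565]), array([432, 275,  23,  32, 538], dtype=int32)), (array([364.95555556, 317.43650794]), array([354, 302,  24,  34, 630], dtype=int32)), (array([448.45816187, 348.71742112]), array([437, 332,  26,  36, 729], dtype=int32))]
```

```bash
python3 -m pendant '[[[0,4,0.1,0,0,0,4],[0,8,0.1,0,0,0,4],[0,12,0.1,0,0,0,4],[0,15,0.1,0,0,0,4],[0,16.5,0.1,0,0,0,4],[0,17.2,0.1,0,0,0,4],[0,17.5,0.1,0,0,0,4],[0,17.5,0.1,0,0,0,4],[0,17.5,0.1,0,0,0,4]]]' 25
python3 -c "
from h import *
st()"
```

```text
time: 33.9
tool_pos: [0.6024, 0.0034, 0.0818]
tool_rot: [-1.569, -0.0, -1.57]
contact_force: [-0.6, 0.3, -1.0]
opening: 0.0543
t 33.9 tcp [0.6024 0.0034 0.0818] 
M [[0.001, 0.002, 1.0], [-1.0, -0.0, 0.001], [0.0, -1.0, 0.002]] op 0.0543 F [-0.6  0.3 -1. ] q [-0.12  0.62  1.49  0.    1.03 -0.12]
```

```bash
python3 -m pendant '[[[0,0.3,0,0,0,0,4],[0,0.3,0,0,0,0,4],[0,0.3,0,0,0,0,6.5],[0,0.3,0,0,0,0,6.5],[0,0.3,0,0,0,0,6.5],[0,-3,0,0,0,0,6.5],[0,-7,0,0,0,0,6.5],[0,-12,0,0,0,0,6.5],[0,-16,0,0,0,0,6.5],[0,-16,-20,0,-1.57,0,4],[0,-16,-20,0,-1.57,0,4],[0,-16,-20,0,-1.57,0,4],[0,-16,-20,0,-1.57,0,4],[0,-16,-20,0,-1.57,0,4],[0,-16,-20,0,-1.57,0,4],[0,-16,-20,0,-1.57,0,4],[0,-16,-20,0,-1.57,0,4],[0,-16,-20,0,-1.57,0,4],[0,-16,-20,0,-1.57,0,4],[0,-16,-20,0,-1.57,0,4]]]' 30
python3 - <<'E'
from h import *
st(); t=cam('top'); b=cv2.resize(t['image'][155:245,245:365],(800,600),interpolation=cv2.INTER_CUBIC)
cv2.imwrite('pics/g11.png',b[:,:,::-1]); P=pts(t)
for v in range(205,232): print(v,np.round(P[v,307],3),t['image'][v,307])
E
```

```text
time: 35.9
tool_pos: [0.4015, 0.0034, 0.2407]
tool_rot: [-1.571, -0.0, 0.005]
contact_force: [-0.1, 0.6, 0.3]
opening: 0.0396
t 35.9 tcp [0.4015 0.0034 0.2407] 
M [[1.0, 0.0, -0.005], [0.005, 0.0, 1.0], [0.0, -1.0, 0.0]] op 0.0396 F [-0.1  0.6  0.3] q [-0.18  0.1   1.8   0.    1.24 -1.76]
205 [0.563 0.008 0.041] [200 155  82]
206 [0.559 0.008 0.037] [204 157  83]
207 [0.555 0.008 0.038] [208 161  89]
208 [0.551 0.008 0.04 ] [202 156  86]
209 [0.547 0.008 0.038] [202 157  86]
210 [0.542 0.008 0.041] [204 158  87]
211 [0.539 0.009 0.034] [205 158  86]
212 [0.528 0.006 0.113] [214 166  89]
213 [0.524 0.006 0.113] [162 128  78]
214 [0.52  0.006 0.116] [90 82 72]
215 [0.515 0.005 0.125] [89 82 75]
216 [0.512 0.006 0.119] [90 82 77]
217 [0.508 0.006 0.115] [90 85 79]
218 [0.504 0.006 0.118] [88 82 75]
219 [0.5   0.006 0.118] [88 82 75]
220 [0.496 0.006 0.121] [87 81 75]
221 [0.492 0.006 0.12 ] [90 83 78]
222 [0.488 0.006 0.118] [88 82 77]
223 [0.484 0.007 0.115] [80 67 57]
224 [0.487 0.011 0.007] [92 59 39]
225 [ 0.483  0.011 -0.001] [107  61  33]
226 [ 0.479  0.011 -0.001] [106  62  31]
227 [0.474 0.011 0.002] [106  64  34]
228 [0.47  0.011 0.004] [106  61  34]
229 [ 0.442 -0.01   0.57 ] [97 70 50]
230 [ 0.439 -0.011  0.577] [86 75 58]
231 [ 0.436 -0.011  0.582] [98 86 71]
```

View pics/g11.png

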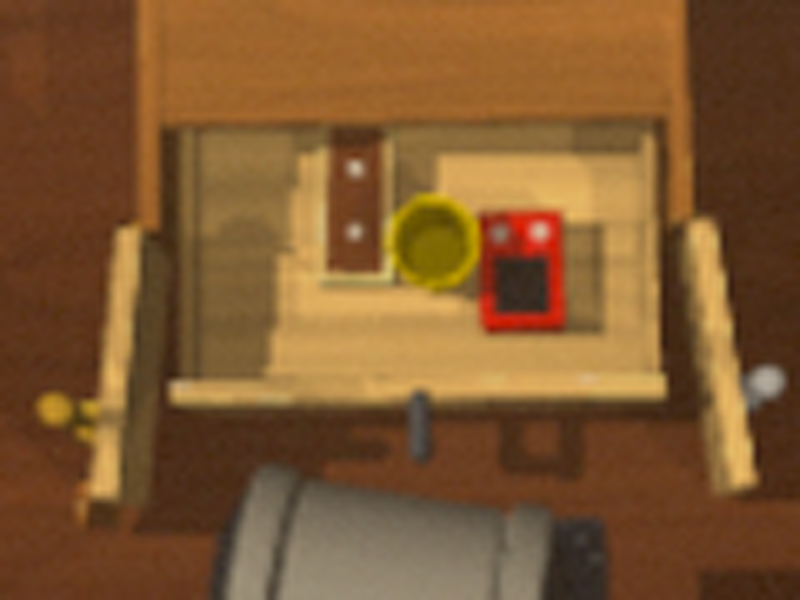

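```bash
python3 -m pendant '[[[8.9,0,0.4,0,0,0,4],[8.9,0,0.4,0,0,0,4],[8.9,4,0.4,0,0,0,4],[8.9,8,0.4,0,0,0,4],[8.9,12,0.4,0,0,0,4],[8.9,15.9,0.4,0,0,0,4],[8.9,15.9,0.4,0,0,0,4],[8.9,15.9,0.4,0,0,0,4],[8.9,15.9,0.4,0,0,0,0],[8.9,15.9,0.4,0,0,0,0],[8.9,15.9,0.4,0,0,0,0],[8.9,15.9,0.4,0,0,0,0],[8.9,15.9,0.4,0,0,0,0],[8.9,15.9,0.4,0,0,0,0]]]' 40
python3 -c "
from h import *
st()"
python3 -m pendant '[[[0.6,0,0,0,0,0,0],[1.4,0,0,0,0,0,0],[2.4,0,0,0,0,0,0],[3.4,0,0,0,0,0,0],[4.4,0,0,0,0,0,0],[5.4,0,0,0,0,0,0],[6.4,0,0,0,0,0,0],[7.4,0,0,0,0,0,0],[8.4,0,0,0,0,0,0],[9.4,0,0,0,0,0,0],[10.4,0,0,0,0,0,0],[11.4,0,0,0,0,0,0],[12.4,0,0,0,0,0,0],[13.4,0,0,0,0,0,0],[14.3,0,0,0,0,0,0],[15,0,0,0,0,0,0],[15.6,0,0,0,0,0,0],[16,0,0,0,0,0,0],[16,0,0,0,0,0,0]]]' 40
python3 -c "
from h import *
st()"
```

```text
time: 37.35
tool_pos: [0.4911, 0.0077, 0.0825]
tool_rot: [-1.57, -0.001, -0.0]
contact_force: [-0.9, 2.0, 6.8]
opening: 0.0114
t 37.35 tcp [0.4911 0.0077 0.0825] 
M [[1.0, 0.001, 0.0], [-0.0, 0.0, 1.0], [0.001, -1.0, 0.0]] op 0.0114 F [-0.9  2.   6.8] q [-0.14  0.45  1.81  0.    0.88 -1.71]
time: 39.25
tool_pos: [0.6519, 0.0057, 0.0826]
tool_rot: [-1.573, -0.003, -0.0]
contact_force: [2.7, -4.8, 3.0]
opening: 0.0114
t 39.25 tcp [0.6519 0.0057 0.0826] 
M [[1.0, 0.003, 0.0], [-0.0, -0.002, 1.0], [0.003, -1.0, -0.002]] op 0.0114 F [ 2.7 -4.8  3. ] q [-0.11  0.7   1.33 -0.    1.11 -1.68]
```

```bash
python3 -m pendant '[[[0.4,0,0,0,0,0,0],[0.7,0,0,0,0,0,0],[1,0,0,0,0,0,0],[1.3,0,0,0,0,0,0],[1.5,0,0,0,0,0,0],[1.5,0,0,0,0,0,0],[1.5,0,0,0,0,0,0]]]' 40
python3 -c "
from h import *
st()"
```

```text
time: 39.95
tool_pos: [0.6567, 0.0057, 0.0821]
tool_rot: [-1.573, 0.021, 0.0]
contact_force: [-35.6, -7.0, 24.6]
opening: 0.0112
t 39.95 tcp [0.6567 0.0057 0.0821] 
M [[1.0, -0.021, -0.0], [0.0, -0.002, 1.0], [-0.021, -1.0, -0.002]] op 0.0112 F [-35.6  -7.   24.6] q [-0.11  0.72  1.29 -0.    1.15 -1.67]
```

```bash
python3 -m pendant '[[[0.5,0,0,0,0,0,0],[0.5,0,0,0,0,0,3],[0.5,0,0,0,0,0,3],[0.5,0,0,0,0,0,3],[0.5,-4,0,0,0,0,3],[0.5,-9,0,0,0,0,3],[0.5,-16,0,0,0,0,4],[-13.5,-16,-20,0,0,0,4],[-13.5,-16,-20,0,0,0,4],[-13.5,-16,-20,0,0,0,4],[-13.5,-16,-20,0,0,0,4],[-13.5,-16,-20,0,0,0,4],[-13.5,-16,-20,0,0,0,4],[-13.5,-16,-20,0,0,0,4]]]' 30
python3 - <<'E'
from h import *
st(); t=cam('top'); P=pts(t)
for v in range(172,190): print(v,np.round(P[v,307],3),t['image'][v,307],np.round(P[v,300],3))
to(.5207,-.1922,.1405,np.pi/2)
hsv=cv2.cvtColor(t['image'],cv2.COLOR_RGB2HSV)
m=(P[...,2]>.14)&(P[...,2]<.22)&(P[...,0]<.6)&(P[...,0]>.4)&(P[...,1]>.17)&(P[...,1]<.25); print('bolt',np.round(np.nanmedian(P[m],0),3),m.sum())
E
```

```text
time: 41.35
tool_pos: [0.5307, -0.1933, 0.242]
tool_rot: [-1.571, -0.001, -0.002]
contact_force: [-0.0, 0.2, -0.1]
opening: 0.0401
t 41.35 tcp [ 0.5307 -0.1933  0.242 ] 
M [[1.0, 0.001, 0.002], [-0.002, -0.0, 1.0], [0.001, -1.0, -0.0]] op 0.0401 F [-0.   0.2 -0.1] q [-0.49  0.4   1.39  0.    1.35 -2.05]
172 [0.684 0.001 0.13 ] [128  81  34] [0.684 0.029 0.13 ]
173 [0.682 0.002 0.119] [97 65 34] [0.683 0.03  0.116]
174 [0.678 0.002 0.117] [77 65 58] [0.685 0.031 0.088]
175 [0.674 0.002 0.12 ] [81 70 68] [0.685 0.033 0.065]
176 [0.671 0.002 0.113] [82 76 72] [0.685 0.034 0.046]
177 [0.666 0.002 0.117] [81 75 70] [0.684 0.035 0.027]
178 [0.661 0.002 0.122] [77 69 64] [0.68  0.035 0.025]
179 [0.658 0.002 0.117] [73 66 62] [0.676 0.035 0.024]
180 [0.653 0.002 0.122] [76 69 64] [0.67  0.035 0.033]
181 [0.65  0.003 0.118] [71 63 59] [0.666 0.035 0.03 ]
182 [0.648 0.003 0.104] [59 49 44] [0.662 0.035 0.033]
183 [0.65  0.004 0.073] [63 47 36] [0.66  0.036 0.019]
184 [0.652 0.006 0.032] [130  83  36] [0.654 0.035 0.03 ]
185 [0.648 0.006 0.036] [159  98  43] [0.65  0.036 0.025]
186 [0.644 0.006 0.032] [157 100  46] [0.646 0.036 0.026]
187 [0.641 0.006 0.023] [156  96  37] [0.641 0.036 0.029]
188 [0.636 0.006 0.029] [159 100  42] [0.636 0.035 0.034]
189 [0.632 0.006 0.029] [158 101  44] [0.632 0.036 0.031]
[np.float64(-1.05), np.float64(10.12), np.float64(0.02), 'turn', array([ 0., -0.,  0.])]
bolt [0.511 0.197 0.201] 26
```

```bash
python3 -m pendant '[[[-1,4,0,0,0,0,4],[-1,8,0,0,0,0,4],[-1,10.1,0,0,0,0,4],[-1,10.1,0,0,0,0,4],[-1,10.1,0,0,0,0,4],[-1,10.1,0,0,0,0,0.5],[-1,10.1,0,0,0,0,0.5],[-1,10.1,0,0,0,0,0.5],[-1,10.1,0,0,0,0,0.5],[-1,10.1,0,0,0,0,0.5]]]' 30
python3 -c "
from h import *
st()"
python3 -m pendant '[[[-0.3,0,1,0,0,0,0.5],[-0.6,0,2,0,0,0,0.5],[-0.7,0,3.1,0,0,0,0.5],[-0.7,0,4.1,0,0,0,0.5],[-0.7,0,5.2,0,0,0,0.5],[-0.5,0,6.3,0,0,0,0.5],[-0.2,0,7.3,0,0,0,0.5],[0.2,0,8.3,0,0,0,0.5],[0.7,0,9.2,0,0,0,0.5],[1.3,0,10.1,0,0,0,0.5],[1.9,0,10.9,0,0,0,0.5],[2.7,0,11.7,0,0,0,0.5],[3.5,0,12.4,0,0,0,0.5],[4.4,0,13,0,0,0,0.5],[5.3,0,13.5,0,0,0,0.5],[6.3,0,13.9,0,0,0,0.5],[7.3,0,14.2,0,0,0,0.5],[7.6,0,14.3,0,0,0,0.5],[7.6,0,14.3,0,0,0,0.5]]]' 30
python3 -c "
from h import *
st()"
```

```text
time: 42.4
tool_pos: [0.5212, -0.1927, 0.1415]
tool_rot: [-1.571, -0.002, 0.0]
contact_force: [1.3, 1.7, 5.0]
opening: 0.0171
t 42.4 tcp [ 0.5212 -0.1927  0.1415] 
M [[1.0, 0.002, -0.0], [0.0, -0.0, 1.0], [0.002, -1.0, -0.0]] op 0.0171 F [1.3 1.7 5. ] q [-0.49  0.48  1.56  0.    1.1  -2.06]
time: 44.3
tool_pos: [0.5946, -0.0504, 0.1402]
tool_rot: [-1.573, 0.007, 0.001]
contact_force: [-11.7, -8.7, 7.8]
opening: 0.0176
t 44.3 tcp [ 0.5946 -0.0504  0.1402] 
M [[1.0, -0.007, -0.001], [0.001, -0.002, 1.0], [-0.007, -1.0, -0.002]] op 0.0176 F [-11.7  -8.7   7.8] q [-0.21  0.55  1.43 -0.    1.16 -1.78]
```

```bash
python3 -m pendant '[[[0.4,0,0,0,0,0,0.5],[0.6,0,0,0,0,0,0.5],[0.6,0,0,0,0,0,0.5],[0.6,0,0,0,0,0,4],[0.6,0,0,0,0,0,4],[0.6,0,0,0,0,0,4],[0.6,-5,0,0,0,0,4],[0,-11,0,0,0,0,4],[-8.2,-11,25.4,0,0,0,4],[-8.2,-11,25.4,0,0,0,4],[-8.2,-11,25.4,0,0,0,4],[-8.2,-11,25.4,0,0,0,4],[-8.2,-11,25.4,0,0,0,4],[-8.2,-11,25.4,0,0,0,4],[-8.2,-11,25.4,0,0,0,4],[-8.2,-11,25.4,0,0,0,4],[-8.2,-11,25.4,0,0,0,4]]]' 30
python3 - <<'E'
from h import *
st(); to(.5125,.2041,.1685,np.pi/2)
t=cam('top');P=pts(t)
m=(P[...,2]>.12)&(P[...,2]<.145)&(P[...,0]>.57)&(P[...,0]<.65)&(P[...,1]<-.02)&(P[...,1]>-.15)
for y in np.arange(-.15,-.01,.02):
    k=m&(abs(P[...,1]-y)<.01); print(round(y,2),np.round(P[k][:,0].min(),3) if k.any() else None,end=' ')
E
```

```text
time: 46.0
tool_pos: [0.5151, 0.2036, 0.2503]
tool_rot: [-1.571, 0.0, -0.001]
contact_force: [0.2, 0.0, -0.3]
opening: 0.04
t 46.0 tcp [0.5151 0.2036 0.2503] 
M [[1.0, -0.0, 0.001], [-0.001, -0.0, 1.0], [-0.0, -1.0, -0.0]] op 0.04 F [ 0.2  0.  -0.3] q [ 0.24  0.38  1.4  -0.    1.36 -1.33]
[np.float64(-0.26), np.float64(8.18), np.float64(0.05), 'turn', array([-0.   , -0.001, -0.   ])]
-0.15 0.603 -0.13 0.601 -0.11 0.602 -0.09 0.603 -0.07 0.603 -0.05 0.585 -0.03 0.604
```

```bash
python3 -m pendant '[[[-0.3,4,0,0,0,0,4],[-0.3,8.1,0,0,0,0,4],[-0.3,8.1,0,0,0,0,4],[-0.3,8.1,0,0,0,0,4],[-0.3,8.1,0,0,0,0,0.5],[-0.3,8.1,0,0,0,0,0.5],[-0.3,8.1,0,0,0,0,0.5],[-0.3,8.1,0,0,0,0,0.5],[-0.3,8.1,0,0,0,0,0.5]]]' 30
python3 -c "
from h import *
st()"
python3 -m pendant '[[[-0.3,0,-1.1,0,0,0,0.5],[-0.6,0,-2.2,0,0,0,0.5],[-0.7,0,-3.4,0,0,0,0.5],[-0.7,0,-4.5,0,0,0,0.5],[-0.6,0,-5.7,0,0,0,0.5],[-0.4,0,-6.8,0,0,0,0.5],[0,0,-8,0,0,0,0.5],[0.4,0,-9,0,0,0,0.5],[1,0,-10,0,0,0,0.5],[1.6,0,-11,0,0,0,0.5],[2.3,0,-11.9,0,0,0,0.5],[3.2,0,-12.7,0,0,0,0.5],[4.1,0,-13.4,0,0,0,0.5],[5,0,-14.1,0,0,0,0.5],[6.1,0,-14.6,0,0,0,0.5],[7.2,0,-15,0,0,0,0.5],[8.3,0,-15.3,0,0,0,0.5],[8.8,0,-15.3,0,0,0,0.5],[8.8,0,-15.3,0,0,0,0.5]]]' 30
python3 -c "
from h import *
st()"
```

```text
time: 46.95
tool_pos: [0.5122, 0.2045, 0.1704]
tool_rot: [-1.57, -0.002, 0.0]
contact_force: [1.7, 0.0, 1.6]
opening: 0.0175
t 46.95 tcp [0.5122 0.2045 0.1704] 
M [[1.0, 0.002, -0.0], [0.0, 0.0, 1.0], [0.002, -1.0, 0.0]] op 0.0175 F [1.7 0.  1.6] q [ 0.24  0.44  1.54 -0.    1.16 -1.33]
time: 48.85
tool_pos: [0.5916, 0.0531, 0.1658]
tool_rot: [-1.568, 0.023, 0.001]
contact_force: [-27.3, 7.9, -0.0]
opening: 0.0176
t 48.85 tcp [0.5916 0.0531 0.1658] 
M [[1.0, -0.023, -0.001], [0.001, 0.003, 1.0], [-0.023, -1.0, 0.003]] op 0.0176 F [-27.3   7.9  -0. ] q [-0.04  0.53  1.39  0.    1.24 -1.61]
```

Run:
```python
from h import *
c=cam('side');P=pts(c)
b=cv2.resize(c['image'][130:240,265:405],(760,597),interpolation=cv2.INTER_CUBIC)
cv2.imwrite('pics/g12.png',b[:,:,::-1])
m=(P[...,2]>.04)&(P[...,2]<.12)&(P[...,0]>.55)&(P[...,0]<.66)
for y in np.arange(-.14,.17,.02):
    k=m&(abs(P[...,1]-y)<.008); q=P[k][:,0]; print(round(y,2),k.sum(),np.round(np.percentile(q,[5,25,50,75]),3) if k.any() else None)
```

```text
-0.14 68 [0.601 0.602 0.603 0.604]
-0.12 65 [0.601 0.603 0.604 0.605]
-0.1 59 [0.602 0.603 0.604 0.605]
-0.08 64 [0.602 0.603 0.604 0.605]
-0.06 102 [0.589 0.592 0.601 0.604]
-0.04 19 [0.591 0.604 0.605 0.605]
-0.02 39 [0.602 0.604 0.605 0.605]
0.0 96 [0.597 0.599 0.601 0.65 ]
0.02 18 [0.598 0.6   0.6   0.604]
0.04 99 [0.59  0.594 0.601 0.606]
0.06 29 [0.59  0.592 0.605 0.606]
0.08 18 [0.604 0.605 0.606 0.607]
0.1 43 [0.605 0.606 0.607 0.607]
0.12 41 [0.606 0.606 0.607 0.608]
0.14 44 [0.605 0.606 0.607 0.608]
0.16 30 [0.606 0.607 0.608 0.608]
```

View pics/g12.png

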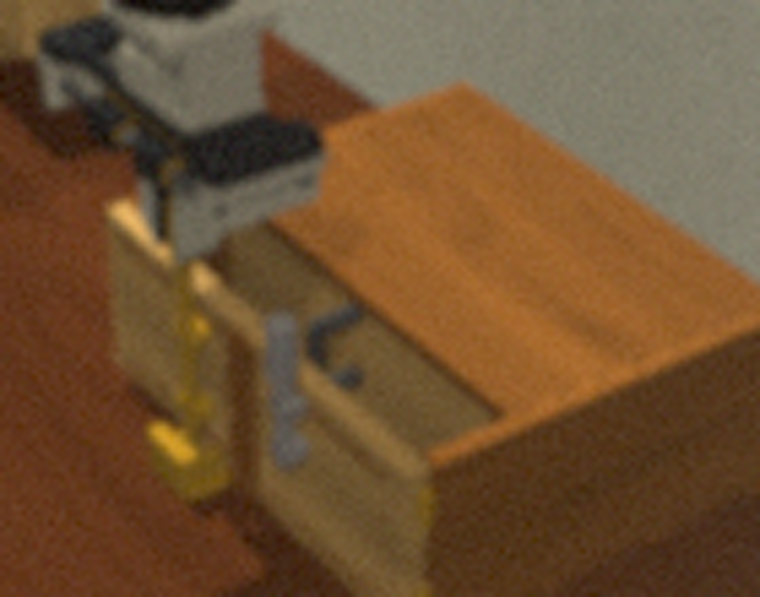

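```bash
python3 -m pendant '[[[-0.5,0.5,0,0,0,0,0.5],[-0.5,1.2,0,0,0,0,0.5],[-0.5,1.9,0,0,0,0,0.5],[-0.5,2.6,0,0,0,0,0.5],[-0.5,3.1,0,0,0,0,0.5],[-0.5,3.4,0,0,0,0,0.5],[-0.5,3.4,0,0,0,0,0.5],[-0.5,3.4,0,0,0,0,0.5]]]' 40
python3 -c "
from h import *
st()"
```

```text
time: 49.7
tool_pos: [0.5938, 0.053, 0.1415]
tool_rot: [-1.569, -0.001, 0.001]
contact_force: [-21.9, 9.0, 40.5]
opening: 0.0175
t 49.7 tcp [0.5938 0.053  0.1415] 
M [[1.0, 0.001, -0.001], [0.001, 0.002, 1.0], [0.001, -1.0, 0.002]] op 0.0175 F [-21.9   9.   40.5] q [-0.04  0.55  1.44  0.    1.15 -1.61]
```

```bash
python3 -m pendant '[[[-0.4,-0.3,0,0,0,0,3],[-0.4,-0.3,0,0,0,0,3],[-0.4,-0.3,0,0,0,0,3],[-0.4,-4,0,0,0,0,3],[-0.4,-7,0,0,0,0,0],[-0.4,-7,0,0,0,0,0],[-0.4,-7,0,0,0,0,0],[-0.4,-7,0,0,0,0,0],[-0.4,-7,0,0,0,0,0],[-0.4,-5,0,0,0,0,0],[-0.4,-4.2,0,0,0,0,0],[-0.4,-4.2,0,0,0,0,0],[-0.4,-4.2,0,0,0,0,0]]]' 30
python3 -c "
from h import *
st()"
python3 -m pendant '[[[0,0.3,0,0,0,0,0],[0,0.6,0,0,0,0,0],[0,0.9,0,0,0,0,0],[0,0.9,0,0,0,0,0],[0,0.9,0,0,0,0,0]]]' 30
python3 -c "
from h import *
st()"
```

```text
time: 51.0
tool_pos: [0.5905, 0.0514, 0.1772]
tool_rot: [-1.571, 0.001, 0.0]
contact_force: [0.6, 0.3, 0.4]
opening: 0.0008
t 51.0 tcp [0.5905 0.0514 0.1772] 
M [[1.0, -0.001, -0.0], [0.0, 0.0, 1.0], [-0.001, -1.0, 0.0]] op 0.0008 F [0.6 0.3 0.4] q [-0.04  0.51  1.4   0.    1.23 -1.61]
time: 51.5
tool_pos: [0.5915, 0.0513, 0.1746]
tool_rot: [-1.571, -0.007, 0.001]
contact_force: [-11.2, -1.1, 32.5]
opening: 0.0004
t 51.5 tcp [0.5915 0.0513 0.1746] 
M [[1.0, 0.007, -0.001], [0.001, -0.001, 1.0], [0.007, -1.0, -0.001]] op 0.0004 F [-11.2  -1.1  32.5] q [-0.04  0.51  1.41 -0.    1.22 -1.61]
```

```bash
python3 -m pendant '[[[0,-4,0,0,0,0,0],[0,-9,0,0,0,0,0],[-12,-10,10,0,0,0,3],[-18,-10,20,0,0,0,3],[-18,-10,25,0,0,0,3],[-18,-10,25,0,0,0,3],[-18,-10,25,0,0,0,3],[-18,-10,25,0,0,0,3],[-18,-10,25,0,0,0,3],[-18,-10,25,0,0,0,3]]]' 30
python3 - <<'E'
from h import *
st(); c=cam('side');t=cam('top')
b=cv2.resize(c['image'][140:370,220:480],(452,400),interpolation=cv2.INTER_CUBIC)
e=cv2.resize(t['image'][150:225,180:470],(800,207),interpolation=cv2.INTER_CUBIC)
f=np.zeros((600,800,3),np.uint8); f[:400,:452]=b; f[393:600]=e; g=cv2.resize(c['image'][150:240,275:365],(348,390),interpolation=cv2.INTER_CUBIC); f[:390,452:]=g
cv2.imwrite('pics/g13.png',f[:,:,::-1])
E
```

```text
time: 52.5
tool_pos: [0.4097, 0.3026, 0.2687]
tool_rot: [-1.571, -0.0, 0.004]
contact_force: [0.4, 0.4, -0.2]
opening: 0.0302
t 52.5 tcp [0.4097 0.3026 0.2687] 
M [[1.0, 0.0, -0.004], [0.004, 0.0, 1.0], [0.0, -1.0, 0.0]] op 0.0302 F [ 0.4  0.4 -0.2] q [ 0.49  0.28  1.49 -0.    1.37 -1.09]
```

View pics/g13.png

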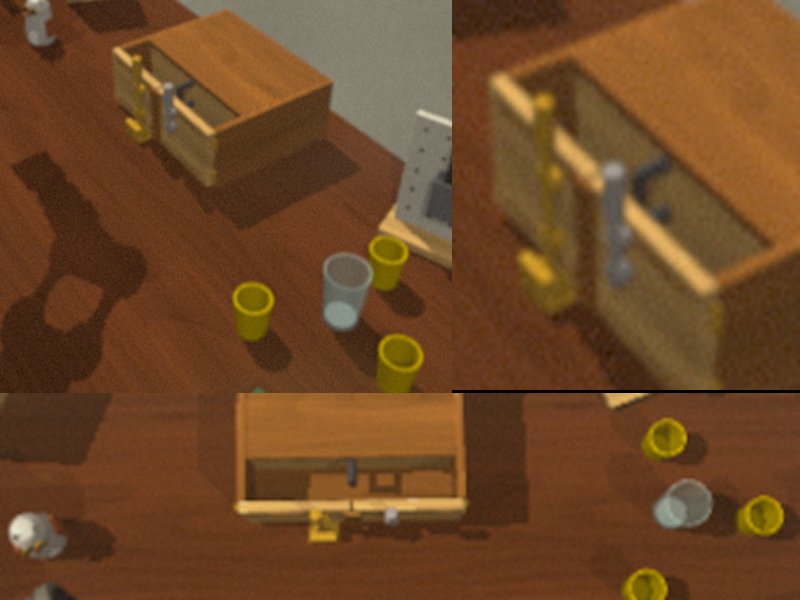

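The picture shows both leaves shut with the left strip over the right leaf, the bolt down in its keeper, the drawer home, and the owl and tumbler where they were.

```bash
python3 -c "
from cell import robot
print(robot.hand_in())"
```

```text
the job is handed in; nothing more can be done
None
```

The job is done and handed in at about 52 s. The domino box, the game timer and the leftmost of the four yellow dice cups are in the drawer; no card box was on the console.

I lifted the bolt, opened the left leaf, then the right leaf, and pulled the drawer out. With everything inside I pushed the drawer home, shut the right leaf, then the left leaf over it, and pressed the bolt down.

What the last checks showed:
- **Drawer:** it stopped at 36 N, with its front about 7 mm further in than at the start, so it had begun slightly ajar.
- **Leaves:** their fronts are in line to within a few millimetres, consistent with a slight cabinet yaw. The left strip lies over the right leaf.
- **Bolt:** the top of its knob is at 174.6 mm under 32 N, against 175 mm expected when fully down.
- **Owl and tumbler:** they look to be where they were in the last picture.

- **Disagreed:** the domino box sat further back in the drawer than where I set it down. It was probably the announced knock. It was still inside and flat when I last saw it, before closing the drawer.

No check failed.

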